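# Open a peristaltic pump for cleaning and take out its roller head

## Task

Take the roller head out of the pump for washing: draw the retaining pin from the lid's staple, push the sprung lever back with it and drop the pin into the lock hole so that it holds the lever back, then slide the lid up the slope out of its staple, lift it off and set it right way up on the bench clear of the pump. Lift the roller head off its drive and stand it upright in the steel tray; do not disturb the bottles, the screwdriver or the small covered dish.

Things in the scene. Friction and masses are not known exactly. Their poses are not given: they have to be found in the camera images.
- pump_deck: Bench-top peristaltic pump, fixed, white casing 220 mm wide. The frame lies on its bare metal deck, 104 mm over the bench; the deck slopes up 28 degrees away from the robot: x points up the slope, y to the pump's left, z square out of the deck, leaning to the robot. Deck: x -115 to 105, y -125 to 95 mm. Sizes called 'deck' are in this frame.
- drive (a point): Seat of the roller head's underside on the drive, deck (30, 18, 4) mm; a stub 12 mm thick rises 12 mm into its bore. Axes as the deck's. Round it the grey pump chamber: outside deck x -25 to 85, y -45 to 65 mm, walls 5 mm thick, 38 mm high, with a low slot at the front right corner where the lever comes out.
- staple (a point): Steel staple in front of the chamber; the point is the centre of the top of its bridge, deck (-50, 30, 50.5) mm, where an 11 mm hole for the pin goes through, square to the deck. Bridge 21 mm (x) by 40 mm (y), 6 mm thick, on two cheeks 5 mm thick, inner sides 30 mm apart, which run up the slope to x -25.5. The lid's tongue lies under the bridge. Axes as the deck's.
- lock_hole (a point): Mouth of the lock hole in the deck, right of the lever's end, deck (-66, -88, 0) mm: blind, 10 mm wide, 18 mm deep, square to the deck, chamfered 2 mm. Axes as the deck's. A pin standing in it, seated in the lever's notch, holds the lever at about 0.4 rad (0.42 if it stands quite square).
- lever_notch (a point): Where the pin's axis lies when seated in the notch of the lever's end. At rest deck (-78, -27, 13) mm. The lever, a flat steel bar along the slope, fills 8 to 18 mm over the deck; its end is 22 mm wide, 55 mm long; the open notch in its left edge is 16 mm wide, 12 mm deep, the point 8 mm inside that edge. Axes turn with the lever; x points to the pivot.
- lever (a joint): Angle of the sprung lever, rad. 0: at rest, its shoe over the rim of the roller head, which cannot be lifted. Grows as the lever's end is pushed to the pump's right (-y); stops at 0.6; from 0.33 the head is free. Pivot square to the deck at deck (72, -30) mm, 150 mm from the notch. Its spring drives it back: 2.3 N at the notch at rest, 4 N at 0.42.
- pin: Retaining pin, 80 mm long. Origin at its tip, z towards its head. Shank 8 mm thick, 46 mm long, last 6 mm tapered; collar 18 mm wide, 4 mm thick; flat grip 30 mm (x) by 12 mm (y), from 50 to 80 mm along z. At the start it stands in the staple square to the deck, collar on the bridge, through the tongue's hole, tip 5 mm over the deck. Weighs 60 g.
- lid: White lid, 110 mm (x) by 120 mm (y), 33 mm high without handle. Origin at the centre of its underside, z up, x up the slope. Starts on the chamber, origin at deck (30, 10, 31) mm; its side edges hang 7 mm over the side walls. A steel tongue 26 mm wide reaches 91 mm along -x, under the staple's bridge: slide the lid at least 25 mm up the slope, then lift. 160 to 290 g.
- lid_handle (a point): Centre of the bar of the lid's black handle, 56 mm above the lid's underside: bar along the lid's x, 78 mm long, 14 mm wide (y), 14 mm high, 16 mm of free space under it.
- rotor: Roller head: black lower plate 72 mm in diameter, three steel rollers, smaller upper plate, round ribbed metal hub on top. Origin at the centre of its underside, z along its axis to the hub. Height 52 mm, 190 to 330 g. Starts under the lid on the drive, axis square to the deck; lift it straight off along its axis.
- rotor_hub (a point): Middle of the roller head's hub, on the axis, 41 mm above the head's underside. Hub 26 mm in diameter, from 29 to 52 mm above the underside.
- tray: Low open tray of sheet steel, 104 mm (x) by 160 mm (y), 22 mm high, wall and floor 3 mm, 0.6 kg, loose on the bench: in front of the pump, or farther right, before the microtome. Origin at the centre of its underside. Keep the gripper clear of the microtome (world x over 0.47, y under -0.22 m, 0.35 m high) and the water bath (x over 0.42, y over 0.14 m, 0.2 m high).
- wash_bottle: Bystander: white bottle with a blue cap, 58 mm wide, 150 mm tall, before the water bath. Origin at the centre of its underside.
- oil_bottle: Bystander: small white bottle with a red cap, 38 mm wide, 105 mm tall, behind the pump. Origin at the centre of its underside.
- screwdriver: Bystander: small screwdriver with a yellow handle, 150 mm long, 21 mm high, on the bench far to the right near its front edge. Origin at its middle, underside.
- petri_dish: Bystander: small round covered glass dish, 64 mm wide, 17 mm high, on the bench in front of the pump or to its right, at the place the tray does not have. Origin at the centre of its underside.

How it is judged:
On the way, in this order (a step that is already met when the one before it is completed fails the run):
1. the pin is out of the staple (z of pin in the frame of pump_deck above 0.052 m), for 0.1 s.
2. the lever is pushed back against its spring and held by the pin standing in the lock hole (value of joint lever above 0.33 rad and z of pin in the frame of lock_hole below -0.01 m and x of pin in the frame of lock_hole between -0.006 and 0.006 m and y of pin in the frame of lock_hole between -0.006 and 0.006 m), for 0.2 s.
3. the roller head is lifted off the drive while the pin holds the lever back (all of step 2 and distance between rotor and drive above 0.05 m), for 0.1 s.
At the end, for the whole second after the job is handed in: The pin is at least 10 mm down the lock hole and holds the lever beyond 0.33 rad; the lid lies right way up on the bench, over 140 mm from the deck's origin; the roller head stands upright on the tray's floor, the tray level on the bench; tilts under 0.1 rad, all at rest (all of step 2 and height (world z) of lid below 0.012 m and angle between each of lid, rotor's own z axis and vertical below 0.1 rad and horizontal distance between lid and pump_deck above 0.14 m and z of rotor in the frame of tray between 0 and 0.01 m and x of rotor in the frame of tray between -0.03 and 0.03 m and y of rotor in the frame of tray between -0.055 and 0.055 m and height (world z) of tray below 0.008 m and angle between tray's own z axis and vertical below 0.05 rad and linear speed of each of pin, lid, rotor, tray below 0.02 m/s); the robot touches nothing.
It fails at once if the wash bottle is moved by more than 30 mm (distance of wash_bottle from where it was at the start of the episode above 0.03 m).
It fails at once if the oil bottle is moved by more than 30 mm (distance of oil_bottle from where it was at the start of the episode above 0.03 m).
It fails at once if the screwdriver is moved by more than 30 mm (distance of screwdriver from where it was at the start of the episode above 0.03 m).
It fails at once if the petri dish is moved by more than 30 mm (distance of petri_dish from where it was at the start of the episode above 0.03 m).
It also fails if it takes over 67 s, if anything falls off the work surface, if the arm or the gripper's body presses on something with over 40 N, if the wrist force passes 120 N, or if a joint passes its speed limit or range.

## Robot

A 6-joint arm with a two-finger parallel gripper is mounted at the origin on a cart in front of the work surface, level with it; the furniture and walls round the work are solid. World frame = base frame: x ahead of the robot, y to its left, z up, the work surface at z = 0. Lengths are in m, angles in rad, forces in N, time in s.
With the tool pointing down it reaches from about 0.275 to 0.975 m from the base axis. Payload 8.4 kg.
Tool frame: the origin (TCP) lies at the very end of the fingers, on their centre line; the grasp point (between the pads) lies 19 mm behind it; x points along the fingers, y is the direction in which the jaws open and shut, and the axes are right-handed (so a half turn about x gives the same grasp; the last joint's range is limited). The gripper opens to 92 mm and grips with 3 to 60 N. Pads are 20 mm wide; open, the fingers measure 128 mm over their backs; the gripper's body (75 mm by 189 mm) begins 69 mm behind the grasp point.
Start: joints at [1.337, 0.353, 1.633, -0, 1.155, -0.002], TCP at [0.144, 0.608, 0.215] pointing down, gripper open.
Joint ranges: [-2.63, 2.63], [-0.92, 2.1], [0.06, 2.66], [-1.3, 4.44], [0, 2.69], [-3.02, 3.02]. Speed limits (rad/s): [2.22, 2.22, 2.79, 3.14, 3.14, 3.14].

## Interface

Orientations are given as [roll, pitch, yaw] about the fixed x, y, z axes, in that order (R = Rz(yaw) Ry(pitch) Rx(roll)).
In Python, from workcell import ctrl gives the robot as it stands. Calls block until the motion is done:
- ctrl.reach(position, orientation): joint-space move of the TCP to a pose.
- ctrl.move_l(position, velocity=0.15, attitude=None, f_stop=None): straight line of the TCP; attitude=None keeps the orientation; velocity is the mean speed in m/s. With f_stop (N) it stops when the force on the tool has changed by that much, and returns True; else False.
- ctrl.move_joints(angles): joint-space move.
- ctrl.set_gripper(opening): finger opening in m; the grip force is fixed at half the most; returns when the fingers have stopped.
- ctrl.hold(seconds).
- ctrl.solve_ik(position, orientation): joint angles nearest the present ones, or None.
- ctrl.state(): the state.
- ctrl.read_camera(name): name is "scene" or "top" or "wrist"; returns the picture (400x640x3 uint8, blue, green, red); there is no depth.
- ctrl.camera_info(name): a dict with "fx", "fy", "cx", "cy" (pixels), "dist_coeffs" ([k1, k2, p1, p2, k3] as OpenCV has them; the pictures are not rectified), "world_to_cam" (4x4, takes a point from world to camera coordinates). Camera axes: x right, y up, looking along -z (the intrinsics and any distortion apply to the point x, -y, -z); pixel columns grow to the right and rows downward; lengths in m; the calibration is good to about 2 mm. A picture is of the moment at which its call begins: read the wrist's pose just before it. camera_info takes no time and is no camera call; for the wrist camera it gives the pose at the moment of the call.
A pose or a line that the arm cannot do raises ctrl.Unreachable and nothing moves.
- ctrl.finish_job(): hands the job in, once; it reports no verdict.
The state is a dict: "time_s": time; "q": joint angles; "dq": joint speeds; "effort": joint torques, N m; "ee_pos": TCP position; "tcp_rot": TCP orientation; "contact_force": force on the tool from outside, world axes, zero at the start; "moment": the same for the moment, N m; "grip_width": finger opening in m.
Only numpy, scipy, OpenCV 4.12 (cv2) and the standard library are available. Lean on these libraries where they do the work, as an engineer would, in place of code of your own. Each camera call takes 0.05 s, during which the arm holds its last target.

## Working session

There is one attempt and no reset: what is moved stays moved. The work goes in short steps, each a Python script; the robot and the scene stay as the last script left them, time stands still between calls to the robot, and variables do not carry over. Pictures are saved under pics/ and viewed, and the job is handed in when it is done.

```bash
ls; mkdir -p pics; python3 - <<'E'
from workcell import ctrl
import cv2
s=ctrl.state();print(s)
for n in("scene","top"):
    cv2.imwrite(f"pics/{n}0.png",ctrl.read_camera(n)); print(n,ctrl.camera_info(n))
print(ctrl.camera_info("wrist"))
E
```

```text
pics
{'time_s': 0.0, 'q': array([ 1.33658368e+00,  3.53653353e-01,  1.63412003e+00, -7.56965566e-06,
        1.15518216e+00, -2.39020074e-03]), 'dq': array([-9.03289508e-04,  7.10578704e-04,  3.82909205e-04,  8.55564875e-05,
        1.47704467e-03,  9.10076045e-04]), 'effort': array([-4.37085146e-04, -5.93842435e+01, -3.34218049e+01,  6.96534547e-02,
        2.36914476e-02, -1.00845482e-04]), 'ee_pos': array([0.14347871, 0.60781012, 0.21386647]), 'tcp_rot': array([-1.56810836,  1.56943341, -1.79992775]), 'contact_force': array([ 0.12165312, -0.17282863,  0.06751795]), 'moment': array([-0.02083125,  0.01897909,  0.03178399]), 'grip_width': 0.09205083758090754}
scene {'fx': 375.73394174705413, 'fy': 375.73394174705413, 'cx': 323.73346668853185, 'cy': 197.32534539700504, 'dist_coeffs': array([-0.03215663,  0.        ,  0.        ,  0.        ,  0.        ]), 'world_to_cam': array([[ 0.83370101, -0.55219364, -0.00498119, -0.5387153 ],
       [ 0.33812613,  0.50332903,  0.79519218, -0.25495454],
       [-0.43659289, -0.66463679,  0.60633702, -1.05859922],
       [ 0.        ,  0.        ,
[... 331 characters left out ...]
 ,  0.43477001, -0.51231909],
       [-0.41020616, -0.144329  ,  0.90049989, -1.77903824],
       [ 0.        ,  0.        ,  0.        ,  1.        ]])}
{'fx': 355.45728349267887, 'fy': 355.45728349267887, 'cx': 319.01576755251546, 'cy': 203.11095068427508, 'dist_coeffs': array([0.01241222, 0.        , 0.        , 0.        , 0.        ]), 'world_to_cam': array([[ 2.29014178e-01,  9.73423030e-01, -3.32410590e-04,
        -6.25624237e-01],
       [-9.44615512e-01,  2.22154236e-01, -2.41555438e-01,
         2.81335400e-02],
       [-2.35061780e-01,  5.56336203e-02,  9.70386964e-01,
        -3.88141402e-01],
       [ 0.00000000e+00,  0.00000000e+00,  0.00000000e+00,
         1.00000000e+00]])}
```

View pics/scene0.png

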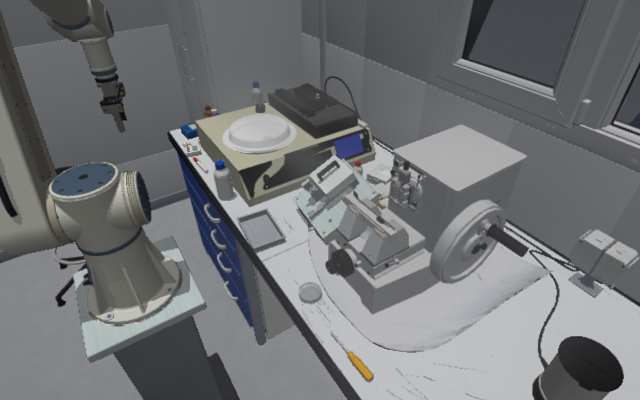

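View pics/top0.png

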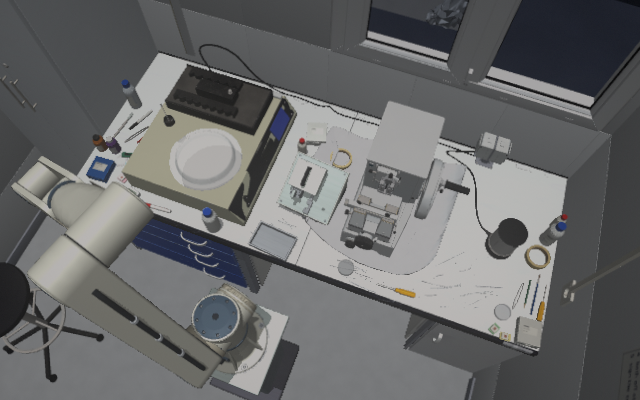

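The tray is in front of the pump, around (273,240) in the top view. The dish is to its right at (346,268), and the pump is at about (313,188). I'll enlarge these next.

```bash
python3 - <<'E'
import cv2
a=cv2.imread("pics/top0.png")[125:275,200:400];cv2.imwrite("pics/top0c.png",cv2.resize(a,None,fx=4,fy=4,interpolation=cv2.INTER_CUBIC))
a=cv2.imread("pics/scene0.png")[140:260,230:390];cv2.imwrite("pics/scene0c.png",cv2.resize(a,None,fx=5,fy=5,interpolation=cv2.INTER_CUBIC))
E
```

```text
(no output)
```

View pics/top0c.png

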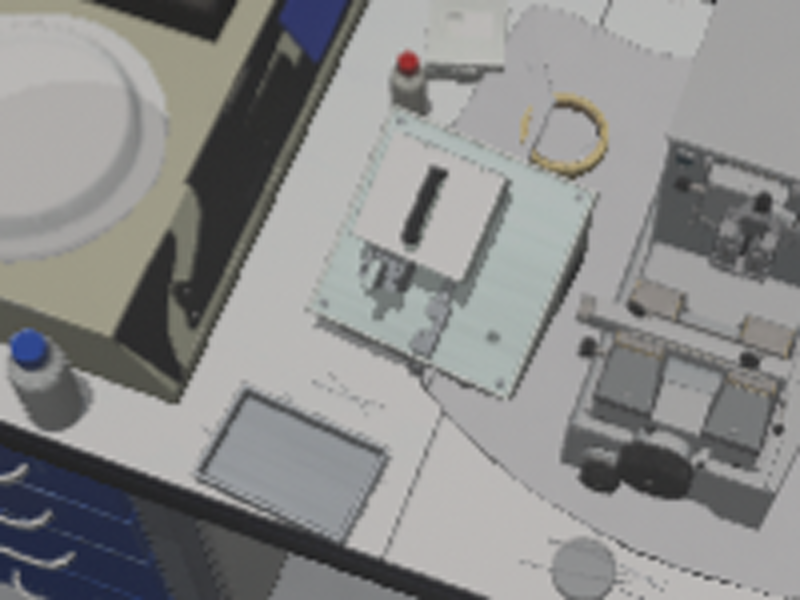

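View pics/scene0c.png

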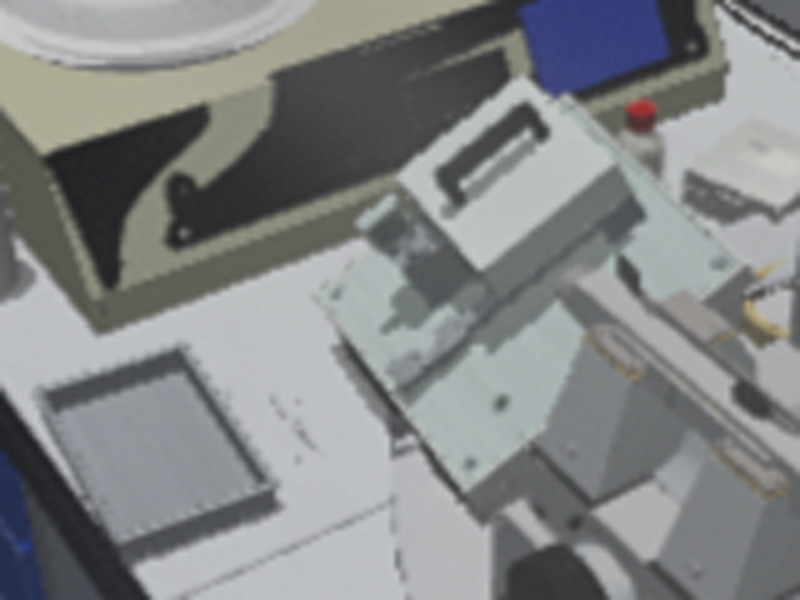

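```bash
cat > h.py <<'E'
import numpy as np,cv2
from scipy.optimize import least_squares
from scipy.spatial.transform import Rotation as R
def proj(ci,P):
    P=np.atleast_2d(P);T=np.array(ci["world_to_cam"]);c=P@T[:3,:3].T+T[:3,3]
    c=c*[1,-1,-1]
    K=np.array([[ci["fx"],0,ci["cx"]],[0,ci["fy"],ci["cy"]],[0,0,1]])
    return cv2.projectPoints(c.reshape(-1,1,3),np.zeros(3),np.zeros(3),K,np.array(ci["dist_coeffs"]))[0].reshape(-1,2)
def unproj(ci,px,z):
    K=np.array([[ci["fx"],0,ci["cx"]],[0,ci["fy"],ci["cy"]],[0,0,1]])
    u=cv2.undistortPoints(np.array(px,float).reshape(-1,1,2),K,np.array(ci["dist_coeffs"])).reshape(-1,2)
    T=np.array(ci["world_to_cam"]);Rm=T[:3,:3];o=-Rm.T@T[:3,3]
    d=np.c_[u[:,0],-u[:,1],-np.ones(len(u))]@Rm
    return o+d*((z-o[2])/d[:,2])[:,None]
def deckT(x,y,yaw,z=0.104):
    T=np.eye(4);T[:3,:3]=R.from_euler('z',yaw).as_matrix()@R.from_euler('y',-np.radians(28)).as_matrix();T[:3,3]=[x,y,z];return T
def tp(T,p): return np.atleast_2d(p)@T[:3,:3].T+T[:3,3]
E
python3 - <<'E'
from h import *
from workcell import ctrl
t=ctrl.camera_info("top");s=ctrl.camera_info("scene")
C=np.array([[-115,95,0],[-115,-125,0],[105,95,0],[105,-125,0]])/1e3
pt=np.array([[313,312],[508,398],[398,113],[597,195]])/4+[200,125]
ps=np.array([[320,295],[480,520],[750,275]])/5+[230,140]
f=lambda v:np.r_[(proj(t,tp(deckT(*v),C))-pt).ravel(),(proj(s,tp(deckT(*v),C[[0,1,3]]))-ps).ravel()]
r=least_squares(f,[.55,0,0]);print(r.x,r.fun.round(1))
# tray rim corners z=.022, in crop
print(unproj(t,np.array([[247,388],[388,457],[343,545],[197,475]])/4+[200,125],.022))
print("dish",unproj(t,np.array([[584,568]])/4+[200,125],.015),"wash",unproj(t,np.array([[27,348]])/4+[200,125],.15),"oil",unproj(t,np.array([[407,63]])/4+[200,125],.105))
print("scene dish",unproj(s,[[311,292]],.015), "tray",unproj(s,np.array([[182,347],[277,490],[115,558],[40,390]])/5+[230,140],[.022]*4))
E
```

```text
[ 0.63847161 -0.06478022 -0.08419997] [ 1.4  0.4  2.4  0.6  0.8 -0.6  1.7 -0.3 -1.   1.7 -2.3 -4.4 -0.7 -1.4]
[[ 0.45527478  0.08100526  0.022     ]
 [ 0.43628032 -0.07829617  0.022     ]
 [ 0.33617115 -0.07067025  0.022     ]
 [ 0.35238885  0.09055078  0.022     ]]
dish [[ 0.39846609 -0.29630004  0.015     ]] wash [[0.37357504 0.25905692 0.15      ]] oil [[0.82147453 0.04892628 0.105     ]]
scene dish [[ 0.40405119 -0.3026679   0.015     ]] tray [[ 0.46081087  0.07920778  0.022     ]
 [ 0.44622038 -0.08300849  0.022     ]
 [ 0.33539294 -0.08072827  0.022     ]
 [ 0.36041323  0.09130923  0.022     ]]
```

```bash
cat >> h.py <<'E'
def att(Rm): return R.from_matrix(Rm).as_euler('xyz').tolist()
def toolR(x,y):
    x=np.array(x,float);x/=np.linalg.norm(x);y=np.array(y,float);y-=x*(x@y);y/=np.linalg.norm(y);return np.c_[x,y,np.cross(x,y)]
E
python3 - <<'E'
from h import *
from workcell import ctrl
s=ctrl.state();ci=ctrl.camera_info("wrist");Rm=R.from_euler('xyz',s['tcp_rot']).as_matrix()
T=ci['world_to_cam'];cp=-T[:3,:3].T@T[:3,3]
print("tool R",Rm.round(2)); print("cam in tool",Rm.T@(cp-s['ee_pos']), "cam axes in tool",(Rm.T@T[:3,:3].T).round(3))
D=deckT(.638,-.065,-.084)
for sg in(1,-1):
    A=att(toolR(-D[:3,2],sg*D[:3,1]))
    for p in([-30,-20,200],[-50,30,70],[-66,-88,40],[30,18,40]):
        q=ctrl.solve_ik(tp(D,np.array(p)/1e3)[0].tolist(),A);print(sg,p,None if q is None else np.round(q,2))
E
```

```text
tool R [[-0.    0.23  0.97]
 [-0.    0.97 -0.23]
 [-1.   -0.   -0.  ]]
cam in tool [-0.16928905  0.00092049 -0.06692834] cam axes in tool [[-0.001  0.242 -0.97 ]
 [ 1.    -0.001 -0.001]
 [-0.001 -0.97  -0.242]]
1 [-30, -20, 200] [-0.18 -0.11  2.15  0.08  0.62 -1.71]
1 [-50, 30, 70] [-0.04  0.16  2.2  -0.07  0.28 -1.46]
1 [-66, -88, 40] [-0.33  0.25  2.21  0.51  0.24 -2.29]
1 [30, 18, 40] [-0.07  0.27  2.03 -0.01  0.36 -1.55]
-1 [-30, -20, 200] [-0.18 -0.11  2.15  0.08  0.62  1.43]
-1 [-50, 30, 70] [-0.04  0.16  2.2  -0.07  0.28  1.68]
-1 [-66, -88, 40] [-0.33  0.25  2.21  0.51  0.24  0.85]
-1 [30, 18, 40] [-0.07  0.27  2.03 -0.01  0.36  1.59]
```

```bash
python3 - <<'E'
from h import *
from workcell import ctrl
D=deckT(.638,-.065,-.084);A=att(toolR(-D[:3,2],D[:3,1]))
ctrl.move_l([.144,.608,.33],velocity=.3)
p=tp(D,np.array([-60,-10,130])/1e3)[0]; print(p)
up=p+[0,0,.08]
ctrl.reach(up.tolist(),A); ctrl.move_l(p.tolist(),velocity=.25)
s=ctrl.state();ci=ctrl.camera_info("wrist");cv2.imwrite("pics/w1.png",ctrl.read_camera("wrist"))
np.save("w1.npy",ci,allow_pickle=True);print(s['time_s'],s['ee_pos'])
E
```

```text
[ 0.52355481 -0.06539931  0.19061489]
3.8167 [ 0.52379127 -0.06509873  0.19069306]
```

View pics/w1.png

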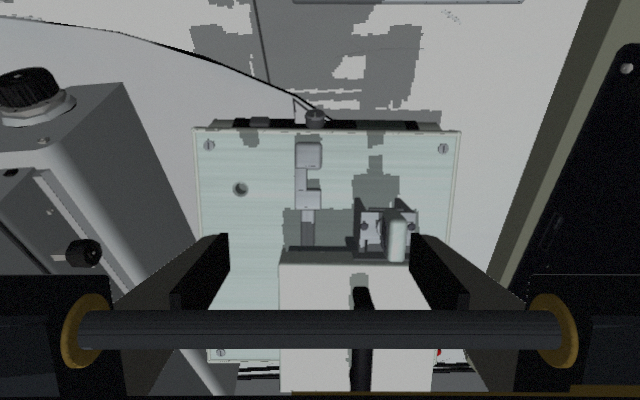

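```bash
python3 - <<'E'
import cv2
a=cv2.imread("pics/w1.png")[115:285,180:480];cv2.imwrite("pics/w1c.png",cv2.resize(a,None,fx=2.66,fy=2.66,interpolation=cv2.INTER_CUBIC))
a=cv2.imread("pics/w1.png")[170:270,270:430];cv2.imwrite("pics/w1d.png",cv2.resize(a,None,fx=5,fy=5,interpolation=cv2.INTER_CUBIC))
E
```

```text
(no output)
```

View pics/w1c.png

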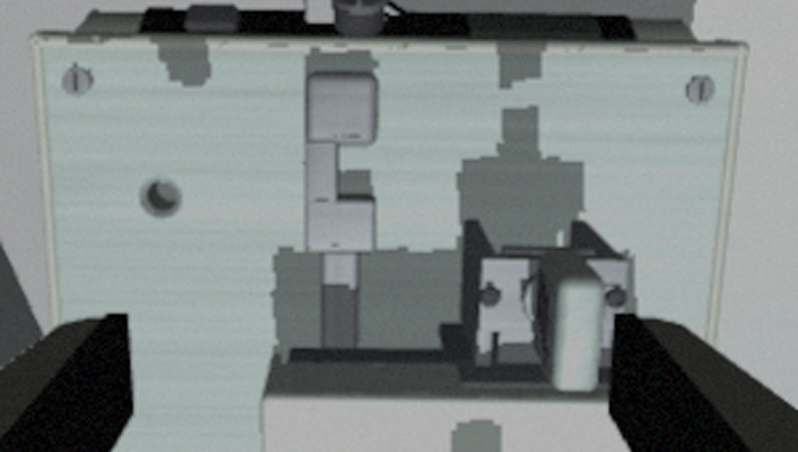

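View pics/w1d.png

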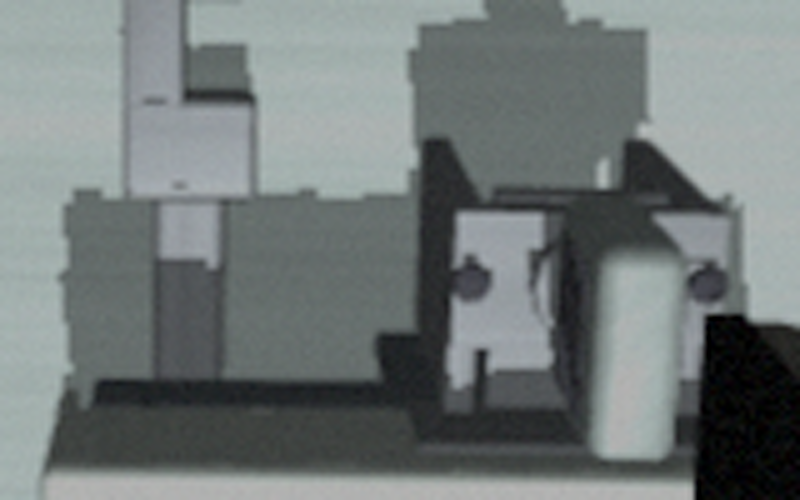

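```bash
python3 - <<'E'
from h import *
ci=np.load("w1.npy",allow_pickle=True).item()
P=np.array([[-66,-88,-1],[-50,30,85],[-86,-19,18],[-70,-19,18],[-60.5,10,50.5],[-60.5,50,50.5],[-115,-125,0],[-115,95,0]])/1e3
c=lambda x,y:(x/2.66+180,y/2.66+115); d=lambda x,y:(x/5+270,y/5+170)
p=np.array([c(160,197),d(642,355),c(376,143),c(375,197),d(453,210),d(731,212),c(35,37),c(745,45)])
f=lambda v:(proj(ci,tp(deckT(*v),P))-p).ravel()
r=least_squares(f,[.64,-.06,-.08],loss='soft_l1');print(r.x);print(f(r.x).reshape(-1,2).round(1))
r=least_squares(f,[.64,-.06,-.08,.104],loss='soft_l1');print(r.x);print(f(r.x).reshape(-1,2).round(1))
E
```

```text
[ 0.64046754 -0.05391582 -0.09661573]
[[ 0.4 -0.9]
 [ 0.1  0.4]
 [-0.1  0.5]
 [ 0.  -0.2]
 [ 0.7 -0.9]
 [ 0.1 -0.7]
 [-0.6  0.6]
 [-1.   0.7]]
[ 0.64013298 -0.05389524 -0.09610803  0.10444776]
[[ 0.2 -0.8]
 [ 0.2  0.6]
 [-0.1  0.5]
 [-0.  -0.1]
 [ 0.8 -0.8]
 [ 0.2 -0.7]
 [-0.9  0.6]
 [-0.8  0.6]]
```

```bash
cat >> h.py <<'E'
D=deckT(.6403,-.0539,-.0965)
def dk(x,y,z): return tp(D,np.array([x,y,z])/1e3)[0].tolist()
def datt(th=0,T=None):
    """tool square to deck, tool y = deck y turned so the right end swings to the robot by th"""
    T=D if T is None else T
    return att(toolR(-T[:3,2],T[:3,:3]@[np.sin(th),np.cos(th),0]))
E
python3 - <<'E'
from h import *
from workcell import ctrl
for th in np.arange(0,1.3,.1):
    m=1
    for tz in (35,57):
      for h in np.arange(tz+88,tz+250,10):
        yt=np.array([np.sin(th),np.cos(th)]);zt=np.array([yt[1],-yt[0]])
        for a in np.linspace(-94.5,94.5,40):
          for b in np.linspace(-37.5,37.5,9):
            w=dk(*(np.array([-66,-88])+a*yt+b*zt),h)
            if w[2]<.36: m=min(m,max(.47-w[0],w[1]+.22))
    q=ctrl.solve_ik(dk(-66,-88,35),datt(th))
    print(th.round(1),round(m,4),None if q is None else np.round(q,2))
E
```

```text
0.0 -0.0076 [-0.3   0.26  2.21  0.45  0.22 -2.19]
0.1 -0.01 [-0.3   0.26  2.21  0.45  0.22 -2.09]
0.2 -0.0114 [-0.3   0.26  2.21  0.45  0.22 -1.99]
0.3 -0.0119 [-0.3   0.26  2.21  0.45  0.22 -1.89]
0.4 -0.0113 [-0.3   0.26  2.21  0.45  0.22 -1.79]
0.5 -0.0097 [-0.3   0.26  2.21  0.45  0.22 -1.69]
0.6 -0.0071 [-0.3   0.26  2.21  0.45  0.22 -1.59]
0.7 -0.0036 [-0.3   0.26  2.21  0.45  0.22 -1.49]
0.8 0.0009 [-0.3   0.26  2.21  0.45  0.22 -1.39]
0.9 0.0067 [-0.3   0.26  2.21  0.45  0.22 -1.29]
1.0 0.0137 [-0.3   0.26  2.21  0.45  0.22 -1.19]
1.1 0.0201 [-0.3   0.26  2.21  0.45  0.22 -1.09]
1.2 0.0272 [-0.3   0.26  2.21  0.45  0.22 -0.99]
```

```bash
python3 - <<'E'
from h import *
from workcell import ctrl
t=ctrl.camera_info("top");s=ctrl.camera_info("scene");w=np.load("w1.npy",allow_pickle=True).item()
def tri(*obs):
    f=lambda p:np.concatenate([(proj(c,p)-np.array(x)).ravel() for c,x in obs])
    r=least_squares(f,[.6,-.25,.15]);return r.x.round(3),r.fun.round(1)
T=lambda x,y:(t,(x/4+200,y/4+125));S=lambda x,y:(s,(x/5+230,y/5+140))
print("bar end",tri(T(585,305),S(563,280)))
print("plate corner L",tri(T(603,360),S(600,330)))
print("knob",tri(T(652,468),S(545,590)))
a=cv2.imread("pics/top0.png")[150:270,330:450];cv2.imwrite("pics/top0m.png",cv2.resize(a,None,fx=5,fy=5,interpolation=cv2.INTER_CUBIC))
a=cv2.imread("pics/scene0.png")[120:320,300:460];cv2.imwrite("pics/scene0m.png",cv2.resize(a,None,fx=3,fy=3,interpolation=cv2.INTER_CUBIC))
E
```

```text
bar end (array([ 0.561, -0.225,  0.23 ]), array([-0.4,  0.6,  0.5, -0.2]))
plate corner L (array([ 0.544, -0.264,  0.221]), array([ 3.4, -4.8, -3.8,  1.9]))
knob (array([ 0.476, -0.329,  0.13 ]), array([ 0.1, -0.2, -0.2,  0.1]))
```

View pics/top0m.png

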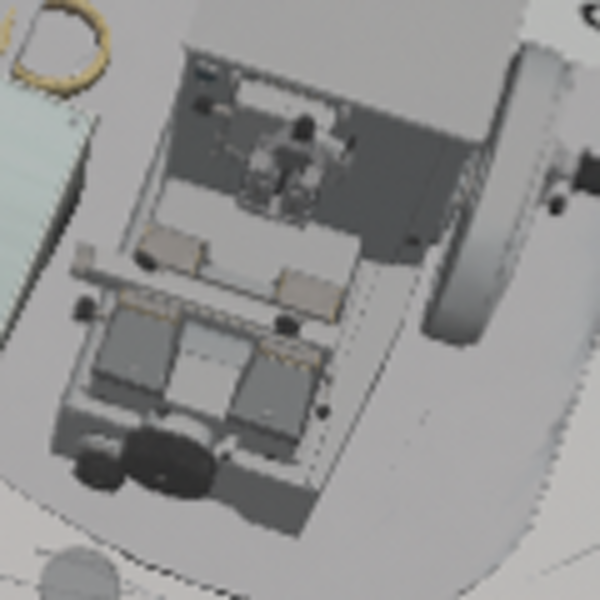

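View pics/scene0m.png

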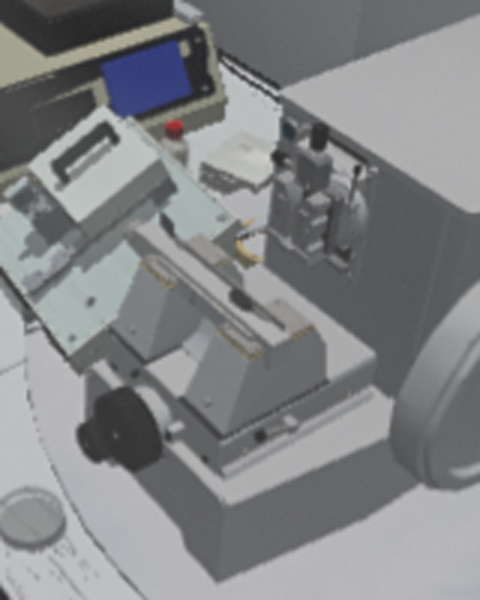

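```bash
cat >> h.py <<'E'
def pinR(th=0,ph=0):
    """tool attitude: pin axis leaning left by ph from deck normal; th swing"""
    z=D[:3,:3]@[0,np.sin(ph),np.cos(ph)]
    return toolR(-z,D[:3,:3]@[np.sin(th),np.cos(th)*np.cos(ph),-np.cos(th)*np.sin(ph)])
G=.0535  # TCP height above pin tip along the pin when gripped
def tip(x,y,z,ph=0,th=0,g=None):
    """TCP pose so that the pin tip is at deck x,y,z (mm)"""
    Rm=pinR(th,ph);return (np.array(dk(x,y,z))-Rm[:,0]*(G if g is None else g)).tolist(),att(Rm)
E
python3 - <<'E'
from h import *
from workcell import ctrl
for ph in (0,.06,.1,.15):
  for z in(3,-17):
    p,A=tip(-66,-88,z,ph);Rm=R.from_euler('xyz',A).as_matrix()
    m=[];
    for b in(-37.5,37.5):
      for h in(-88,-110,-180): m.append((np.array(p)+Rm@(np.array([h,-94.5,b])/1e3)).round(3))
    print(ph,z,np.round(ctrl.solve_ik(p,A),2));print(np.array(m).tolist())
E
```

```text
0 3 [-0.3   0.2   2.22  0.39  0.26 -2.13]
[[0.464, -0.22, 0.183], [0.454, -0.219, 0.202], [0.421, -0.216, 0.264], [0.53, -0.227, 0.218], [0.52, -0.226, 0.238], [0.487, -0.222, 0.299]]
0 -17 [-0.3   0.25  2.21  0.45  0.22 -2.19]
[[0.474, -0.221, 0.165], [0.463, -0.22, 0.185], [0.431, -0.217, 0.247], [0.539, -0.227, 0.201], [0.529, -0.226, 0.22], [0.497, -0.223, 0.282]]
0.06 3 [-0.24  0.2   2.23  0.04  0.22 -1.73]
[[0.463, -0.211, 0.188], [0.452, -0.209, 0.207], [0.42, -0.202, 0.269], [0.528, -0.218, 0.223], [0.518, -0.215, 0.242], [0.486, -0.208, 0.304]]
0.06 -17 [-0.24  0.25  2.22  0.04  0.18 -1.73]
[[0.472, -0.212, 0.17], [0.462, -0.21, 0.19], [0.43, -0.203, 0.251], [0.538, -0.219, 0.205], [0.528, -0.216, 0.225], [0.495, -0.209, 0.286]]
0.1 3 [-0.2   0.2   2.23 -0.23  0.22 -1.43]
[[0.462, -0.205, 0.191], [0.452, -0.202, 0.21], [0.42, -0.192, 0.272], [0.527, -0.212, 0.226], [0.517, -0.208, 0.245], [0.486, -0.198, 0.307]]
0.1 -17 [-0.2   0.25  2.22 -0.29  0.18 -1.37]
[[0.471, -0.206, 0.173], [0.461, -0.203, 0.192], [0.429, -0.193, 0.254], [0.537, -0.213, 0.208], [0.527, -0.209, 0.228], [0.495, -0.199, 0.289]]
0.15 3 [-0.15  0.2   2.23 -0.54  0.25 -1.08]
[[0.461, -0.198, 0.194], [0.451, -0.193, 0.213], [0.419, -0.18, 0.274], [0.526, -0.204, 0.229], [0.517, -0.2, 0.248], [0.485, -0.186, 0.31]]
0.15 -17 [-0.15  0.25  2.22 -0.65  0.21 -0.98]
[[0.47, -0.198, 0.176], [0.46, -0.194, 0.196], [0.429, -0.181, 0.257], [0.536, -0.205, 0.212], [0.526, -0.201, 0.231], [0.495, -0.187, 0.292]]
```

```bash
python3 - <<'E'
from h import *
from workcell import ctrl
p,A=tip(-50,30,50);ctrl.reach(p,A)
p,A=tip(-50,30,5);print(ctrl.move_l(p,velocity=.12,attitude=A,f_stop=8))
s=ctrl.state();cv2.imwrite("pics/w2.png",ctrl.read_camera("wrist"));print(s['ee_pos']-p,s['contact_force'])
ctrl.set_gripper(0.0);s=ctrl.state();print(s['time_s'],s['grip_width'],s['contact_force'],s['ee_pos']-p)
cv2.imwrite("pics/w3.png",ctrl.read_camera("wrist"))
E
```

```text
False
[-0.00012839 -0.00063844  0.00037695] [-0.74427039 -0.56033904 -0.24328233]
6.0333 0.011548893172507683 [-0.69715897  0.63662971  0.37957944] [-2.28220693e-05 -1.31025450e-05 -2.98617688e-05]
```

View pics/w3.png

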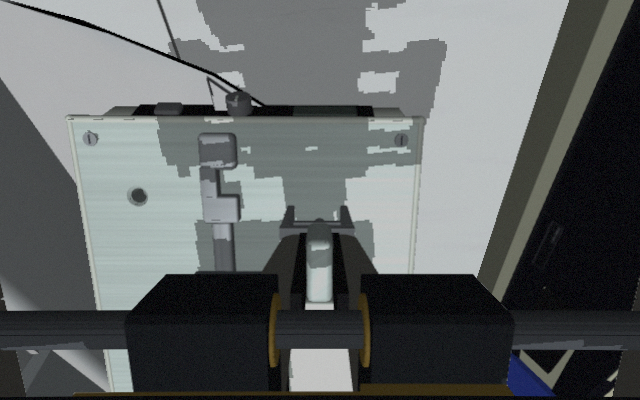

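The pin is gripped, with the fingers at 11.5 mm, and its grip shows at (318,270). Next I'll draw it out.

```bash
python3 - <<'E'
from h import *
from workcell import ctrl
p,A=tip(-50,30,68);print(ctrl.move_l(p,velocity=.12,f_stop=25))
s=ctrl.state();print(s['time_s'],s['grip_width'],s['contact_force'],s['ee_pos']-p)
p,A=tip(-78,-9,68,.09);ctrl.reach(p,A)
ci=ctrl.camera_info("wrist");np.save("w4.npy",ci,allow_pickle=True)
cv2.imwrite("pics/w4.png",ctrl.read_camera("wrist"))
cv2.imwrite("pics/s4.png",cv2.resize(ctrl.read_camera("scene")[120:280,230:430],None,fx=4,fy=4,interpolation=cv2.INTER_CUBIC)[:600])
print(ctrl.state()['time_s'])
E
```

```text
False
6.7583 0.011770863805414847 [ 0.25843256  0.01808785 -0.83214752] [ 1.35160366e-05  3.80541304e-05 -1.18904267e-04]
7.2083
```

View pics/w4.png

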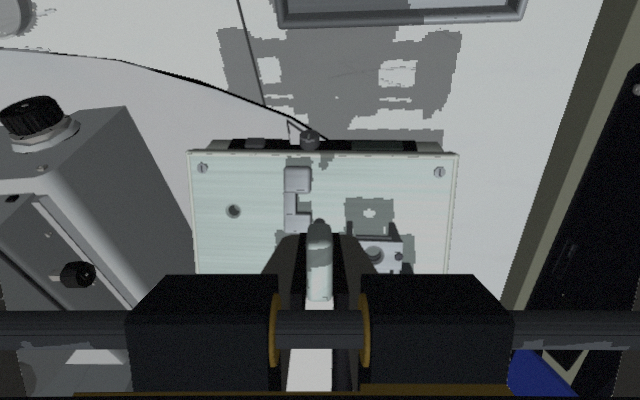

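View pics/s4.png

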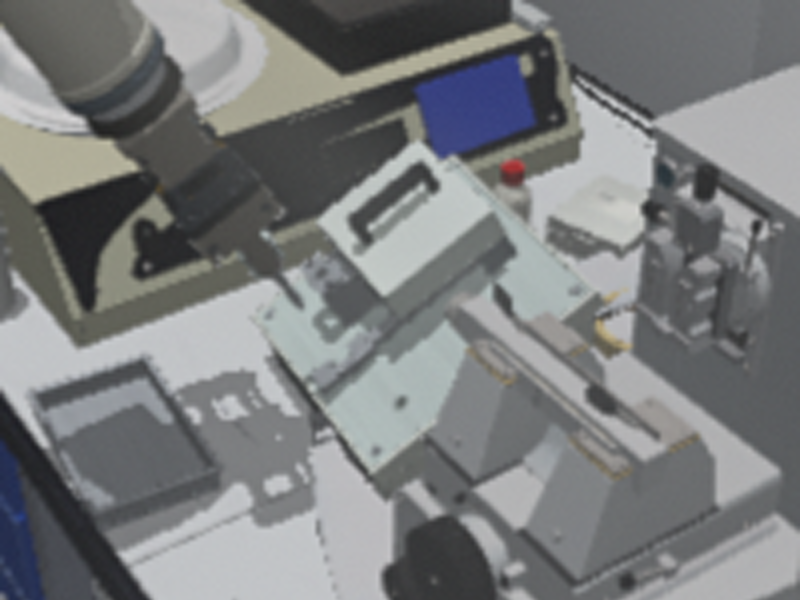

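The pin is out, gripped at (318,265) in the wrist view. The lock hole shows at (233.5,211). I'll check that against the fitted frame, then lower the pin beside the lever.

```bash
python3 - <<'E'
from h import *
from workcell import ctrl
ci=np.load("w4.npy",allow_pickle=True).item()
print(proj(ci,np.array([dk(-66,-88,-1),dk(-86,-19,18),dk(-70,-19,18),dk(-50,30,50.5),dk(-115,-125,0),dk(-115,95,0)])).round(1))
a=cv2.imread("pics/w4.png")[140:280,180:470];cv2.imwrite("pics/w4c.png",cv2.resize(a,None,fx=2.7,fy=2.7,interpolation=cv2.INTER_CUBIC))
p,A=tip(-78,-9,3,.09);print(ctrl.move_l(p,velocity=.1,attitude=A,f_stop=6))
s=ctrl.state();print(s['time_s'],s['grip_width'],s['contact_force'],s['ee_pos']-p)
cv2.imwrite("pics/s5.png",cv2.resize(ctrl.read_camera("scene")[160:240,270:370],None,fx=7,fy=7,interpolation=cv2.INTER_CUBIC))
E
```

```text
[[233.3 209.8]
 [309.8 193.5]
 [310.  213.2]
 [373.6 254.3]
 [186.4 152.6]
 [456.4 155.4]]
False
8.0083 0.01166640234760443 [-0.32684805 -0.65949662 -1.61948595] [8.80092714e-05 5.93030980e-05 4.62748743e-05]
```

View pics/w4c.png

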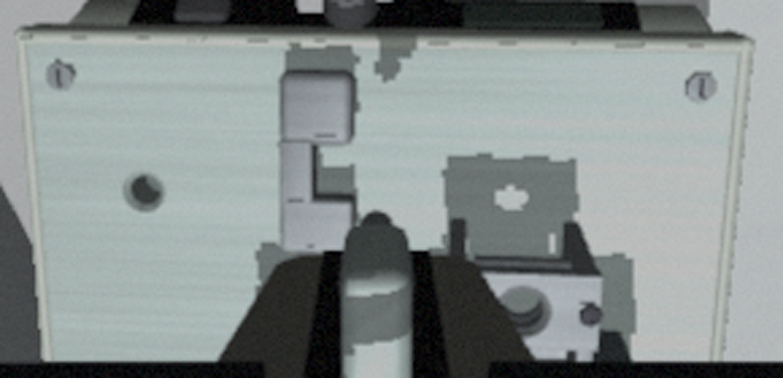

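View pics/s5.png

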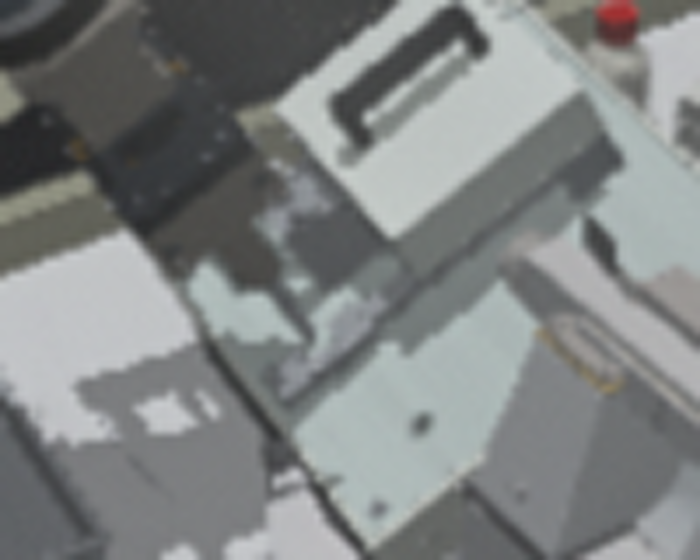

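```bash
python3 - <<'E'
from h import *
from workcell import ctrl
A=tip(0,0,0,.09)[1]
for x,y in[(-78,-27),(-75.5,-52),(-71.5,-71),(-65.5,-88)]:
    p,_=tip(x,y,3,.09);r=ctrl.move_l(p,velocity=.08,attitude=A,f_stop=20);s=ctrl.state()
    print(r,s['time_s'],(D[:3,:3].T@s['contact_force']).round(2),(s['ee_pos']-p).round(4))
    if r: break
ci=ctrl.camera_info("wrist");np.save("w6.npy",ci,allow_pickle=True);cv2.imwrite("pics/w6.png",ctrl.read_camera("wrist"))
cv2.imwrite("pics/s6.png",cv2.resize(ctrl.read_camera("scene")[160:240,270:370],None,fx=7,fy=7,interpolation=cv2.INTER_CUBIC))
E
```

```text
False 8.4333 [ 0.69 -1.04  0.71] [ 0.0001 -0.0002  0.0005]
False 8.9 [0.31 3.46 0.67] [0.0001 0.0004 0.0001]
False 9.2917 [0.05 3.56 0.99] [0.0002 0.0004 0.0001]
False 9.6667 [-0.51  4.47  0.18] [-0.0001  0.0004 -0.0001]
```

View pics/w6.png

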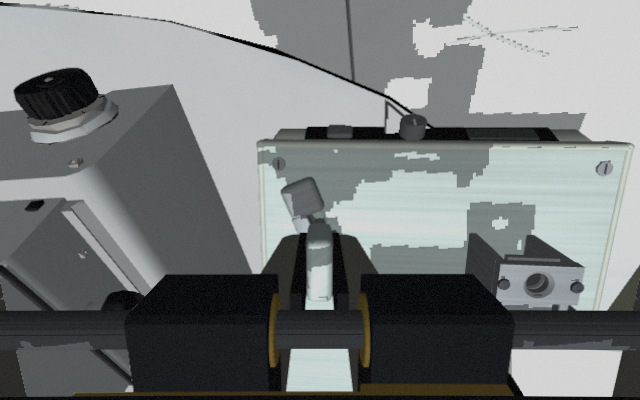

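View pics/s6.png

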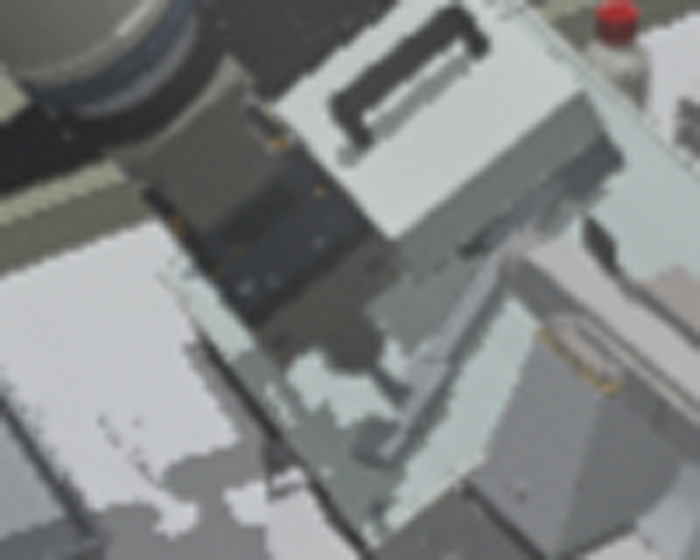

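```bash
python3 - <<'E'
from h import *
from workcell import ctrl
for z in(2,-3,-10,-17):
    p,A=tip(-65.6,-88.8+(z+17)*.09,z,.09);r=ctrl.move_l(p,velocity=.04,attitude=A,f_stop=9);s=ctrl.state()
    print(z,r,s['time_s'],(D[:3,:3].T@s['contact_force']).round(2),(D[:3,:3].T@(s['ee_pos']-p)).round(4),s['grip_width'])
    if r: break
E
```

```text
2 False 10.0167 [-1.56  4.   -0.73] [-0.0005  0.0003 -0.0001] 0.011637085969624978
-3 False 10.2917 [-1.06 -3.22 -7.76] [-0.0004 -0.0005 -0.0005] 0.011898172471894725
-10 True 10.5 [ 1.26 -4.56 -7.07] [-0.0008 -0.0005  0.0017] 0.0114393397062696
```

```bash
python3 - <<'E'
from h import *
from workcell import ctrl
ctrl.hold(.15)
s=ctrl.state();print((D[:3,:3].T@s['contact_force']).round(2),s['moment'].round(2),(D[:3,:3].T@(s['ee_pos']-np.array(D[:3,3]))*1e3).round(2))
cv2.imwrite("pics/w7.png",ctrl.read_camera("wrist"))
cv2.imwrite("pics/s7.png",cv2.resize(ctrl.read_camera("scene")[170:230,290:360],None,fx=9,fy=9,interpolation=cv2.INTER_CUBIC))
print(np.array(tip(-65.6,-88.8+(-3+17)*.09,-3,.09)[0]))
E
```

```text
[ 1.06 -4.23 -7.99] [-0.63  0.06 -0.35] [-66.48 -83.93  45.25]
[ 0.55118008 -0.12839134  0.11760034]
```

View pics/s7.png

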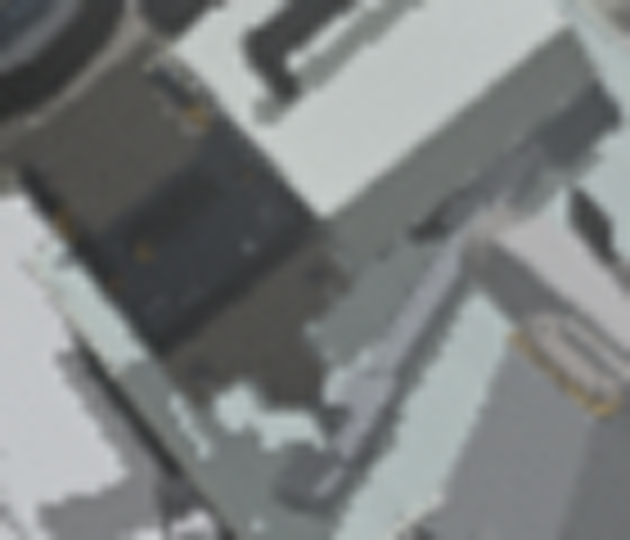

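View pics/w7.png

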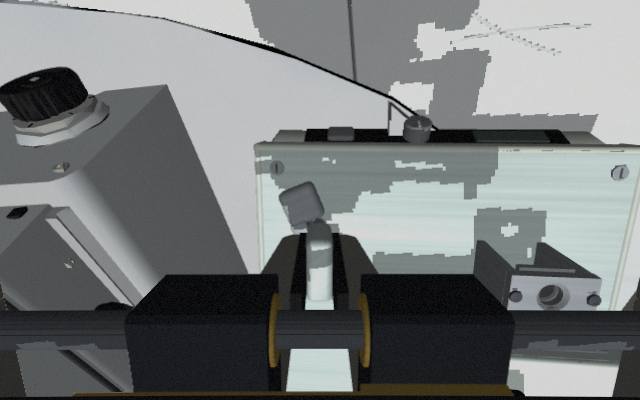

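```bash
python3 - <<'E'
from h import *
from workcell import ctrl
s=ctrl.state();print(s['q'].round(3))
p0=s['ee_pos'];A=tip(0,0,0,.09)[1]
for d in([0,-.0007,.0],[0,-.0014,0],[.0007,-.0014,0]):
    ctrl.move_l((p0+D[:3,:3]@d).tolist(),velocity=.02,attitude=A);ctrl.hold(.05);s=ctrl.state()
    print(d,s['time_s'],(D[:3,:3].T@s['contact_force']).round(2),s['moment'].round(2))
E
```

```text
[-0.209  0.227  2.224 -0.19   0.2   -1.484]
[0, -0.0007, 0.0] 11.05 [-0.51  2.76 -3.74] [0.53 0.19 0.31]
[0, -0.0014, 0] 11.35 [-0.84  5.45 -1.05] [0.92 0.2  0.46]
[0.0007, -0.0014, 0] 11.65 [-1.4   3.63 -0.76] [0.91 0.55 0.35]
```

```bash
python3 - <<'E'
from h import *
from workcell import ctrl
p,A=tip(-65.6,-88.8,-17,.09)
base=np.array(tip(-65.6,-88.8+(-8+17)*.09,-8,.09)[0])
s=ctrl.state();print(((D[:3,:3].T@(s['ee_pos']-base))*1e3).round(2))
off=[-.3,-1.0]
for z in(-9,-11,-13,-15,-17):
    p,A=tip(-65.6+off[0],-88.8+(z+17)*.09+off[1],z,.09);r=ctrl.move_l(p,velocity=.03,attitude=A,f_stop=10);s=ctrl.state()
    print(z,r,s['time_s'],(D[:3,:3].T@s['contact_force']).round(2),(D[:3,:3].T@(s['ee_pos']-p)*1e3).round(2))
    if r: break
E
```

```text
[-0.55 -2.12  0.01]
-9 False 11.9 [-1.74  1.04 -0.61] [-0.23 -0.13 -0.03]
-11 False 12.15 [-2.33 -0.51 -3.  ] [ 0.03 -0.09 -0.17]
-13 False 12.4 [-0.71 -0.69 -3.66] [-0.   -0.07 -0.2 ]
-15 False 12.65 [-0.74 -0.69 -4.68] [ 0.01 -0.03 -0.18]
-17 False 12.9 [-1.41 -0.45 -4.66] [-0.03 -0.04 -0.16]
```

```bash
python3 - <<'E'
from h import *
from workcell import ctrl
ctrl.set_gripper(.04)
s=ctrl.state();print(s['time_s'],(D[:3,:3].T@s['contact_force']).round(2))
Rm=R.from_euler('xyz',s['tcp_rot']).as_matrix()
ctrl.move_l((s['ee_pos']-.06*Rm[:,0]).tolist(),velocity=.15)
# back up left/downhill for a view
ctrl.reach(dk(-85,-20,130),datt(0))
ci=ctrl.camera_info("wrist");np.save("w8.npy",ci,allow_pickle=True);cv2.imwrite("pics/w8.png",ctrl.read_camera("wrist"))
cv2.imwrite("pics/s8.png",cv2.resize(ctrl.read_camera("scene")[160:240,270:370],None,fx=7,fy=7,interpolation=cv2.INTER_CUBIC))
print(ctrl.state()['time_s'])
E
```

```text
13.4833 [ 0.3   0.47 -0.38]
14.5167
```

View pics/w8.png

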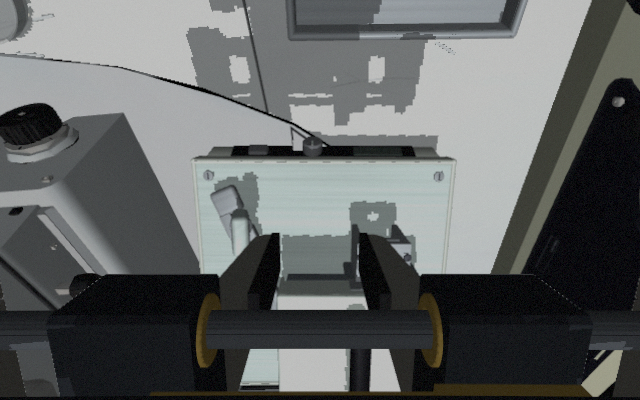

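View pics/s8.png

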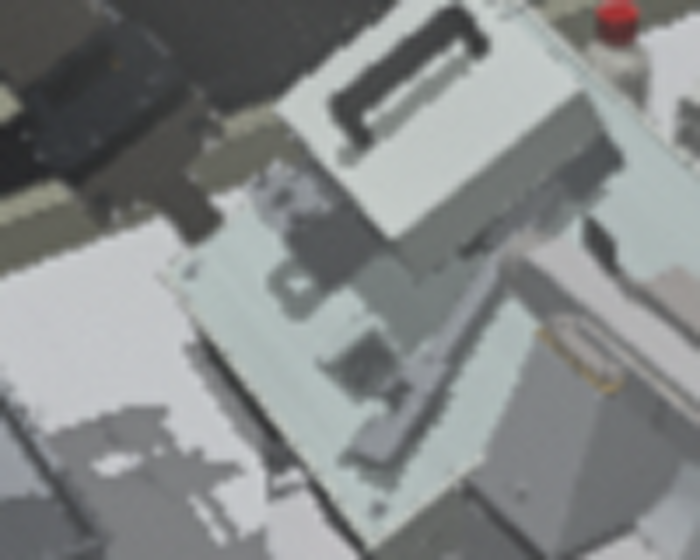

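```bash
python3 - <<'E'
from h import *
from workcell import ctrl
ci=np.load("w8.npy",allow_pickle=True).item()
pz=D[:3,:3]@[0,np.sin(.1),np.cos(.1)]
print("pin top pred",proj(ci,np.array([np.array(dk(-65.8,-89.5,-17))+.08*pz,np.array(dk(-65.8,-88,0)),np.array(dk(-65.8,-89.5,-8))+.08*pz])))
t=ctrl.camera_info("top")
print("bench edge",unproj(t,np.array([[190,470],[400,560],[480,590]])/4+[200,125],0),"sd",unproj(t,[[404,292],[375,288]],.01))
a=cv2.imread("pics/w8.png")[160:290,180:340];cv2.imwrite("pics/w8c.png",cv2.resize(a,None,fx=4.5,fy=4.5,interpolation=cv2.INTER_CUBIC))
v=datt(0)
for p in([30,10,110],[30,10,70],[58,10,70],[58,10,140]): print(p,dk(*p),np.round(ctrl.solve_ik(dk(*p),v),2))
down=att(toolR([0,0,-1],D[:3,1]))
for p in([.41,-.168,.3],[.41,-.168,.04]): print(np.round(ctrl.solve_ik(p,down),2))
E
```

```text
pin top pred [[229.49980246 241.61318484]
 [239.51661686 216.76409033]
 [226.26428432 246.21736201]]
bench edge [[ 0.36143502  0.104888    0.        ]
 [ 0.34797862 -0.1247411   0.        ]
 [ 0.34690531 -0.20833806  0.        ]] sd [[ 0.38333045 -0.53555005  0.01      ]
 [ 0.35975479 -0.42695898  0.01      ]]
[30, 10, 110] [0.6162270855788454, -0.04152298329952038, 0.2152083820980587] [-0.06  0.13  2.04 -0.04  0.49 -1.51]
[30, 10, 70] [0.6349185791907365, -0.043332332292953905, 0.17989047838370162] [-0.06  0.21  2.03 -0.04  0.41 -1.5 ]
[58, 10, 70] [0.6595260898896512, -0.04571435566885263, 0.19303568214170658] [-0.06  0.22  1.97 -0.04  0.46 -1.51]
[58, 10, 140] [0.626815976068842, -0.04254799493034396, 0.25484201364183146] [-0.06  0.09  1.97 -0.03  0.58 -1.51]
[-0.39 -0.02  1.89  0.    1.27 -1.87]
[-0.39  0.34  2.15 -0.    0.65 -1.87]<sys>:0: UserWarning: Gimbal lock detected. Setting third angle to zero since it is not possible to uniquely determine all angles.
```

View pics/w8c.png

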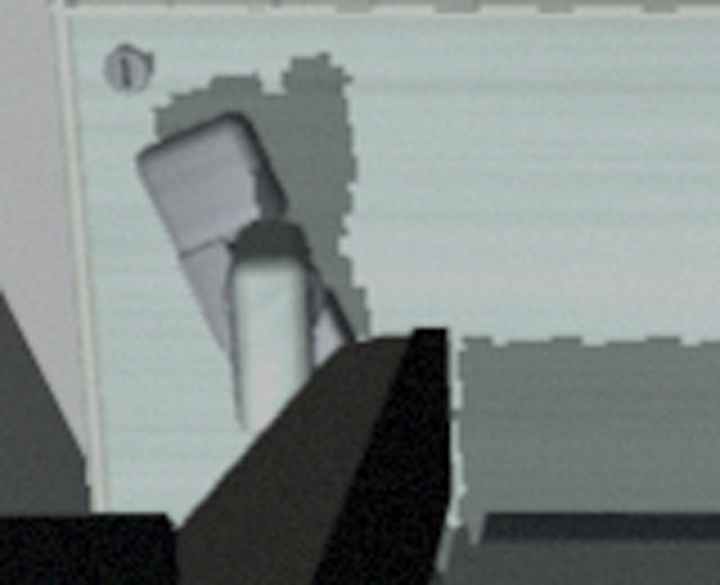

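The pin stands in the lock hole with its grip top around (240,236) in the wrist view, leaning left as expected. The lever is held back. Next is the lid.

```bash
python3 - <<'E'
from h import *
from workcell import ctrl
v=datt(0)
ctrl.reach(dk(20,10,135),v)
ctrl.set_gripper(.05)
ci=ctrl.camera_info("wrist");cv2.imwrite("pics/w9.png",ctrl.read_camera("wrist"))
print(proj(ci,np.array([dk(-9,10,94),dk(69,10,94)])).round(1))
ctrl.move_l(dk(30,10,108),velocity=.15,attitude=v)
r=ctrl.move_l(dk(30,10,70),velocity=.12,attitude=v,f_stop=8);print(r)
ctrl.set_gripper(0);s=ctrl.state();print(s['time_s'],s['grip_width'],(D[:3,:3].T@s['contact_force']).round(2))
E
```

```text
[[317.8 181.7]
 [317.9 299.5]]
False
16.8833 0.01361805233300342 [-0.66  0.26  4.98]
```

View pics/w9.png

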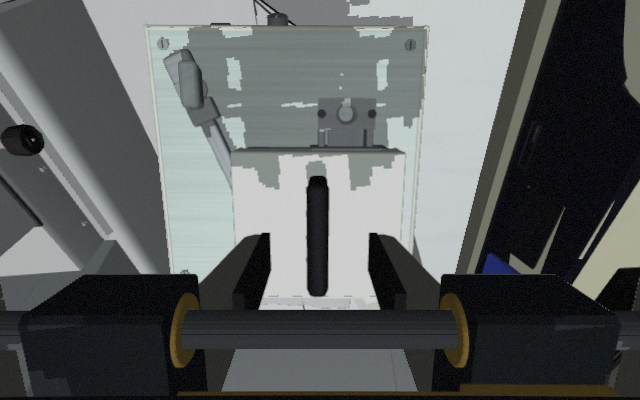

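The handle is at (318,176–297), as predicted, and it's gripped at 13.6 mm. Now I'll slide it up the slope and lift it.

```bash
python3 - <<'E'
from h import *
from workcell import ctrl
v=datt(0)
def rep(l):
    s=ctrl.state();print(l,s['time_s'],(D[:3,:3].T@s['contact_force']).round(2),(D[:3,:3].T@(s['ee_pos']-D[:3,3])*1e3).round(1),round(s['grip_width'],4))
print(ctrl.move_l(dk(30,10,70.7),velocity=.03,attitude=v,f_stop=15));rep("up")
print(ctrl.move_l(dk(58.5,10,70.7),velocity=.08,attitude=v,f_stop=15));rep("slide")
r=ctrl.move_l(dk(58.5,10,85),velocity=.06,attitude=v,f_stop=12);print(r);rep("lift")
if not r: 
    ctrl.move_l(dk(58.5,10,150),velocity=.2,attitude=v);rep("hi")
cv2.imwrite("pics/w10.png",ctrl.read_camera("wrist"));
cv2.imwrite("pics/s10.png",cv2.resize(ctrl.read_camera("scene")[100:240,230:400],None,fx=4.2,fy=4.2,interpolation=cv2.INTER_CUBIC))
E
```

```text
False
up 17.1333 [ 0.15 -0.32 -0.97] [30.  10.  70.6] 0.0137
False
slide 17.6417 [-1.43 -0.56 -2.6 ] [58.3 10.  70.5] 0.014
False
lift 18.0333 [-0.94  0.33 -0.98] [58.9 10.  85.7] 0.0139
hi 18.5083 [-1.6  -0.22 -2.21] [ 58.7  10.  150. ] 0.0138
```

View pics/w10.png

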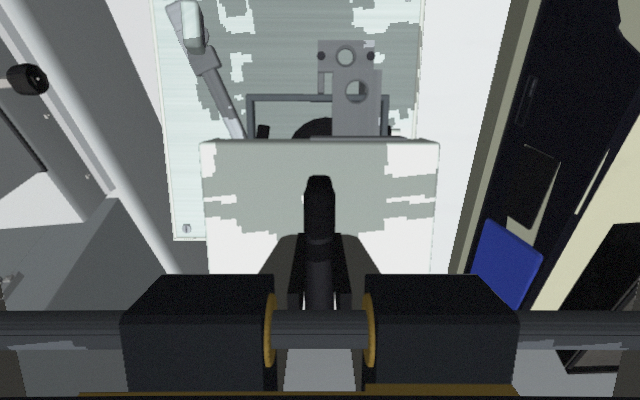

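View pics/s10.png

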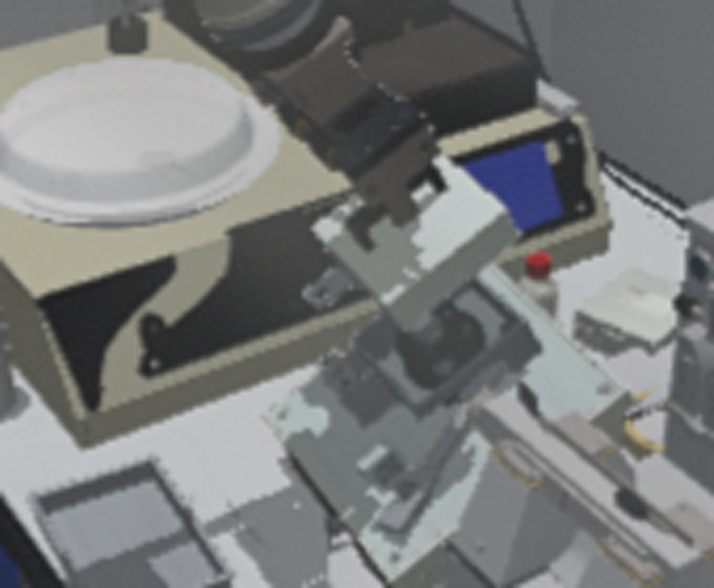

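The lid is off, and the roller head shows in the chamber. Next I'll carry the lid to the bench right of the tray.

```bash
python3 - <<'E' 2>/dev/null
from h import *
from workcell import ctrl
v=datt(0);down=att(toolR([0,0,-1],D[:3,1]))
s=ctrl.state();ctrl.move_l((s['ee_pos']+[-.03,0,.06]).tolist(),velocity=.25,attitude=v)
ctrl.reach([.422,-.10,.30],down)
ctrl.move_l([.422,-.163,.25],velocity=.25,attitude=down)
ctrl.move_l([.422,-.163,.12],velocity=.2,attitude=down)
print(ctrl.state()['time_s'])
cv2.imwrite("pics/w11.png",ctrl.read_camera("wrist"))
cv2.imwrite("pics/s11.png",cv2.resize(ctrl.read_camera("scene")[150:310,230:400],None,fx=3.7,fy=3.7,interpolation=cv2.INTER_CUBIC))
cv2.imwrite("pics/t11.png",cv2.resize(ctrl.read_camera("top")[150:300,230:400],None,fx=3.7,fy=3.7,interpolation=cv2.INTER_CUBIC))
E
```

```text
21.025
```

View pics/s11.png

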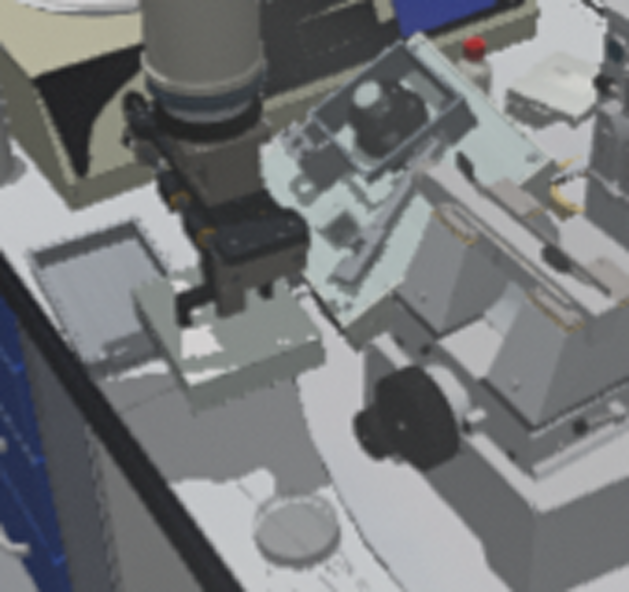

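View pics/w11.png

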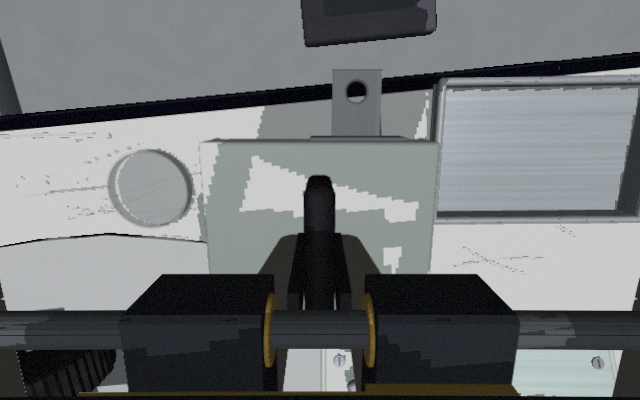

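View pics/t11.png

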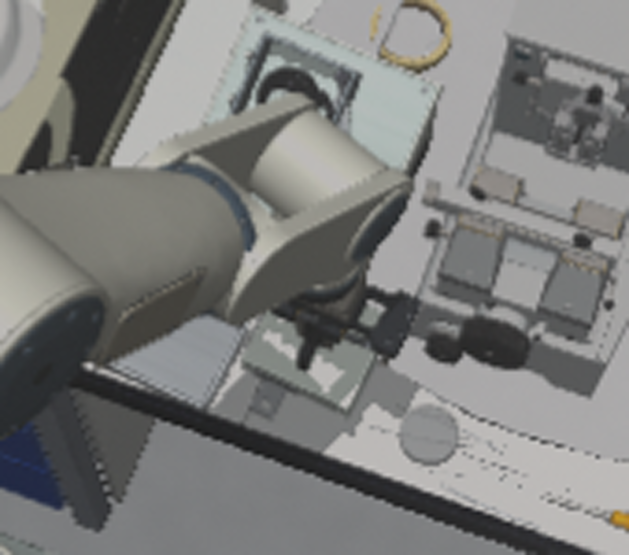

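```bash
python3 - <<'E' 2>/dev/null
from h import *
from workcell import ctrl
ci=ctrl.camera_info("wrist");np.save("w11.npy",ci,allow_pickle=True)
print("tray",unproj(ci,[[443,79],[434,221]],.022),"dish",unproj(ci,[[192,190],[150,187]],.017),"edge",unproj(ci,[[200,108],[440,82]],0))
print("lid lower corners",unproj(ci,[[204,143],[438,141]],.12-.039+.033))
E
```

```text
tray [[ 0.34104496 -0.06541346  0.022     ]
 [ 0.44666772 -0.07346302  0.022     ]] dish [[ 0.40472848 -0.2605742   0.017     ]
 [ 0.39925028 -0.29271716  0.017     ]] edge [[ 0.34320759 -0.24872558  0.        ]
 [ 0.34177446 -0.0603248   0.        ]]
lid lower corners [[ 0.3648598  -0.21327864  0.114     ]
 [ 0.37483964 -0.09907823  0.114     ]]
```

```bash
python3 - <<'E' 2>/dev/null
from h import *
from workcell import ctrl
down=att(toolR([0,0,-1],D[:3,1]))
ctrl.move_l([.422,-.163,.055],velocity=.15,attitude=down)
r=ctrl.move_l([.422,-.163,.036],velocity=.04,attitude=down,f_stop=5);s=ctrl.state();print(r,s['ee_pos'],s['contact_force'])
ctrl.set_gripper(.04)
ctrl.move_l([.422,-.163,.10],velocity=.15,attitude=down)
ctrl.move_l([.44,-.13,.25],velocity=.3,attitude=down)
ci=ctrl.camera_info("wrist");np.save("w12.npy",ci,allow_pickle=True)
cv2.imwrite("pics/w12.png",ctrl.read_camera("wrist"));print(ctrl.state()['time_s'])
cv2.imwrite("pics/s12.png",cv2.resize(ctrl.read_camera("scene")[150:310,230:400],None,fx=3.7,fy=3.7,interpolation=cv2.INTER_CUBIC))
E
```

```text
True [ 0.42232569 -0.16311592  0.03917676] [ 0.44190244 -0.30302548  0.03788326]
24.0083
```

View pics/s12.png

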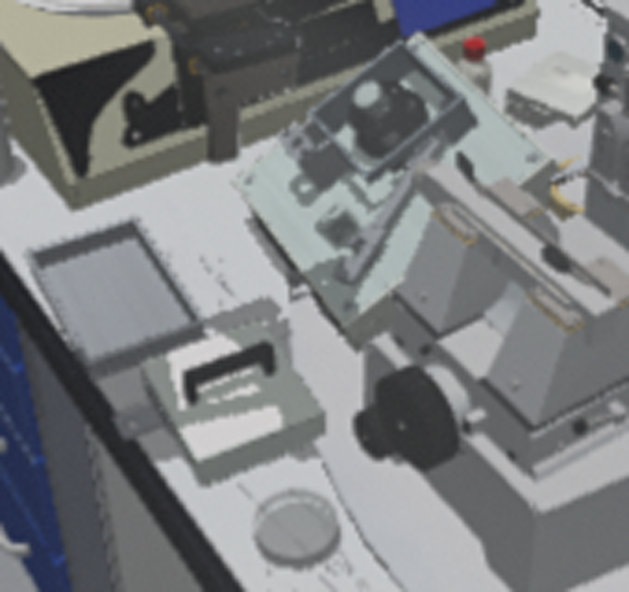

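View pics/w12.png

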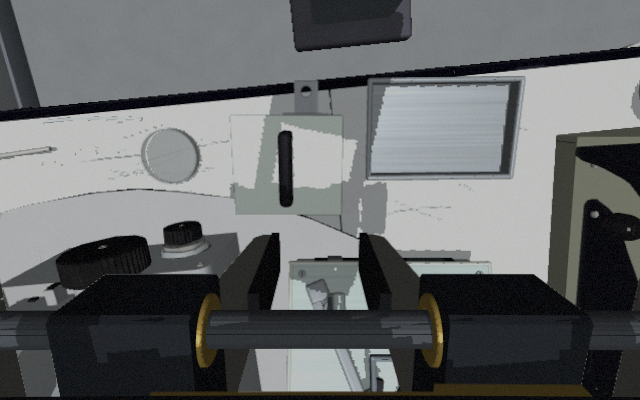

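```bash
python3 - <<'E' 2>/dev/null
from h import *
from workcell import ctrl
ci=np.load("w12.npy",allow_pickle=True).item()
c=unproj(ci,[[367,80],[524,77],[515,178],[367,180]],.022);print(c.round(3),c.mean(0))
v=datt(0)
ctrl.reach(dk(10,18,150),v);ctrl.set_gripper(.04)
ctrl.move_l(dk(10,18,120),velocity=.2,attitude=v)
ci=ctrl.camera_info("wrist");cv2.imwrite("pics/w13.png",ctrl.read_camera("wrist"))
print(ctrl.state()['time_s'],proj(ci,np.array([dk(30,18,56),dk(-66,-75,62),dk(-25,-45,38),dk(-25,65,38)])).round(1))
E
```

```text
[[ 0.342 -0.068  0.022]
 [ 0.355  0.096  0.022]
 [ 0.462  0.091  0.022]
 [ 0.449 -0.075  0.022]] [0.4021415  0.01071596 0.022     ]
25.3333 [[318.3 245.7]
 [166.1 101.5]
 [229.1 163.3]
 [384.8 163.3]]
```

View pics/w13.png

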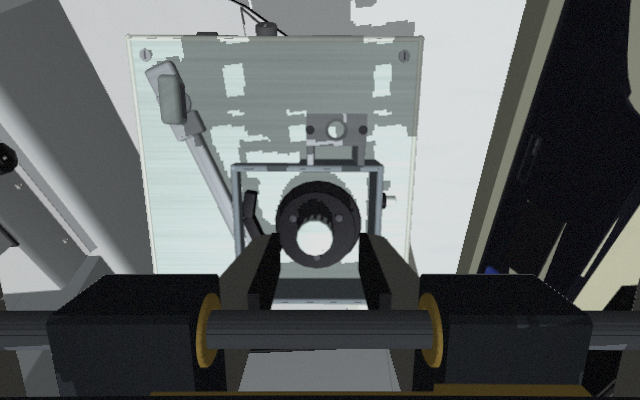

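```bash
python3 - <<'E' 2>/dev/null
from h import *
from workcell import ctrl
ci=ctrl.camera_info("wrist")
a=cv2.imread("pics/w13.png")[150:290,220:400];a=cv2.resize(a,None,fx=4.2,fy=4.2,interpolation=cv2.INTER_CUBIC)
th=np.linspace(0,2*np.pi,60)
for z,r,col in((56,13,(0,0,255)),(33,13,(0,255,0)),(4,36,(255,0,0)),(38,0,(0,255,255))):
    P=np.array([dk(30+r*np.cos(t),18+r*np.sin(t),z) for t in th]) if r else np.array([dk(*k,38) for k in((-25,-45),(-25,65),(85,65),(85,-45))])
    q=((proj(ci,P)-[220,150])*4.2).astype(np.int32);cv2.polylines(a,[q],True,col,1)
cv2.imwrite("pics/w13c.png",a)
E
```

```text
(no output)
```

View pics/w13c.png

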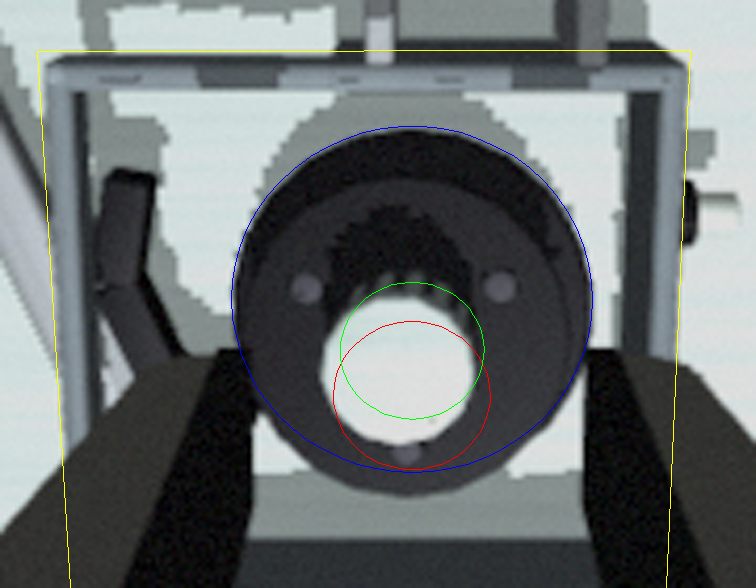

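```bash
python3 - <<'E' 2>/dev/null
from h import *
from workcell import ctrl
th=np.linspace(0,2*np.pi,60)
def draw(ci,im,x0,y0,x1,y1,f,name):
    a=cv2.resize(im[y0:y1,x0:x1],None,fx=f,fy=f,interpolation=cv2.INTER_CUBIC)
    for z,r,col in((56,13,(0,0,255)),(33,13,(0,255,0)),(4,36,(255,0,0)),(38,0,(0,255,255))):
        P=np.array([dk(30+r*np.cos(t),18+r*np.sin(t),z) for t in th]) if r else np.array([dk(*k,38) for k in((-25,-45),(-25,65),(85,65),(85,-45))])
        q=((proj(ci,P)-[x0,y0])*f).astype(np.int32);cv2.polylines(a,[q],True,col,1)
    cv2.imwrite(name,a)
im=ctrl.read_camera("scene");draw(ctrl.camera_info("scene"),im,300,150,380,220,8,"pics/s14.png")
v=datt(0)
ctrl.move_l(dk(-30,18,120),velocity=.25,attitude=v)
ci=ctrl.camera_info("wrist");draw(ci,ctrl.read_camera("wrist"),220,180,400,300,4.2,"pics/w14.png")
print(ctrl.state()['time_s'])
E
```

```text
25.7417
```

View pics/s14.png

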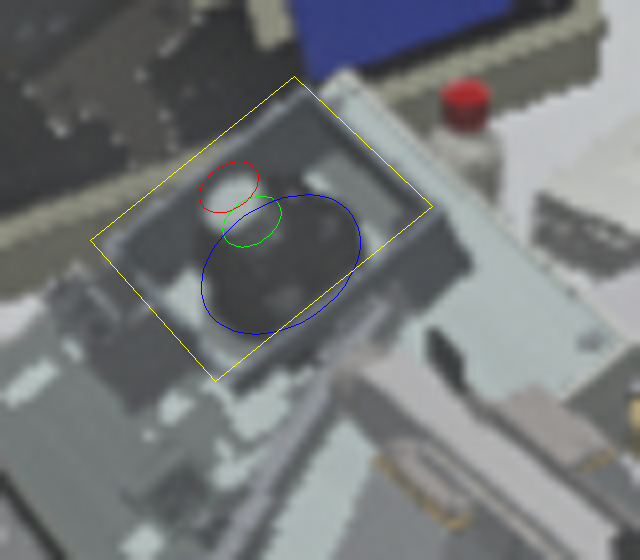

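View pics/w14.png

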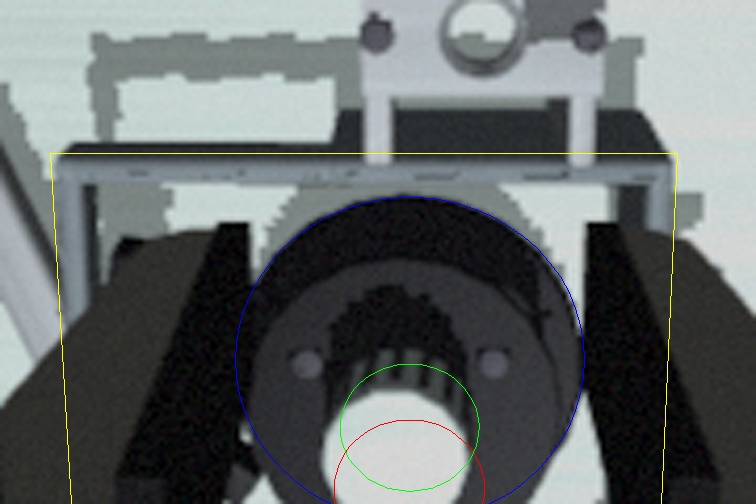

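```bash
python3 - <<'E' 2>/dev/null
from h import *
from workcell import ctrl
# rebuild poses of views: current = w14
c14=ctrl.camera_info("wrist");s=ctrl.camera_info("scene")
# c13 = same attitude, shifted by deck +40 in x
c13=dict(c14);T=np.array(c14["world_to_cam"]).copy();T[:3,3]-=T[:3,:3]@(np.array(dk(10,18,120))-np.array(dk(-30,18,120)));c13["world_to_cam"]=T
obs=[(c13,(397/4.2+220,370/4.2+150)),(c14,(397/4.2+220,463/4.2+180)),(s,(232/8+300,190/8+150))]
for o in(obs,obs[:2]):
    f=lambda p:np.concatenate([(proj(c,np.array(dk(*p)))-np.array(x)).ravel() for c,x in o])
    r=least_squares(f,[30,18,56]);print(r.x.round(1),r.fun.round(1))
# chamber front corners z from width
for z in(31,38):print(z,((proj(c14,np.array([dk(-25,-45,z),dk(-25,65,z)]))-[220,180])*4.2).round(0).tolist())
E
```

```text
[27.9 16.  54.2] [-0.1  0.1  0.1  0.  -0.4  0.7]
[27.7 16.  54.6] [-0.1  0.   0.1 -0. ]
31 [[58.0, 133.0], [671.0, 133.0]]
38 [[49.0, 143.0], [677.0, 143.0]]
```

```bash
python3 - <<'E' 2>/dev/null
from h import *
from workcell import ctrl
v=datt(0)
ctrl.move_l(dk(28.5,17,100),velocity=.25,attitude=v)
ctrl.move_l(dk(28.5,17,62),velocity=.15,attitude=v)
r=ctrl.move_l(dk(28.5,17,36),velocity=.06,attitude=v,f_stop=6)
s=ctrl.state();print(r,(D[:3,:3].T@(s['ee_pos']-D[:3,3])*1e3).round(1))
if not r:
    ctrl.set_gripper(0);s=ctrl.state();print(s['time_s'],s['grip_width'],(D[:3,:3].T@s['contact_force']).round(2),s['moment'].round(2))
cv2.imwrite("pics/w15.png",ctrl.read_camera("wrist"))
E
```

```text
False [28.2 17.  35.7]
27.5 0.024930670367101806 [0.38 0.19 0.16] [0.17 0.24 0.02]
```

View pics/w15.png

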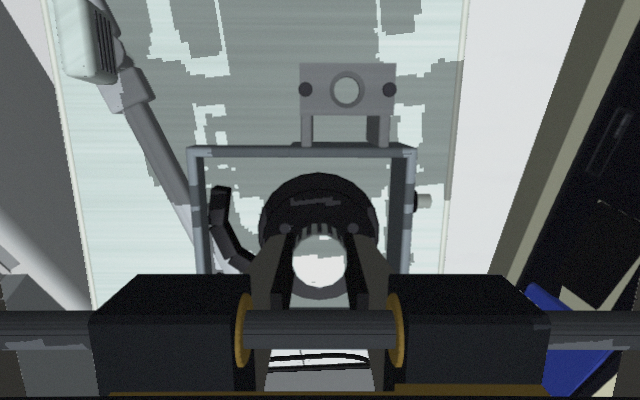

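The hub is gripped at 24.9 mm with no side load. I'll lift it straight off along its axis.

```bash
python3 - <<'E' 2>/dev/null
from h import *
from workcell import ctrl
v=datt(0)
r=ctrl.move_l(dk(28.5,17,52),velocity=.05,attitude=v,f_stop=15);s=ctrl.state();print(r,(D[:3,:3].T@s['contact_force']).round(2))
if not r:
    ctrl.move_l(dk(28.5,17,125),velocity=.15,attitude=v);ctrl.hold(.15);s=ctrl.state();print(s['time_s'],(D[:3,:3].T@s['contact_force']).round(2),s['contact_force'].round(2),s['grip_width'])
cv2.imwrite("pics/w16.png",ctrl.read_camera("wrist"))
cv2.imwrite("pics/s16.png",cv2.resize(ctrl.read_camera("scene")[120:240,270:400],None,fx=5,fy=5,interpolation=cv2.INTER_CUBIC))
E
```

```text
False [-0.31  0.95 -2.34]
28.8 [-1.28 -0.61 -2.64] [ 0.05 -0.61 -2.93] 0.0249406311567748
```

View pics/s16.png

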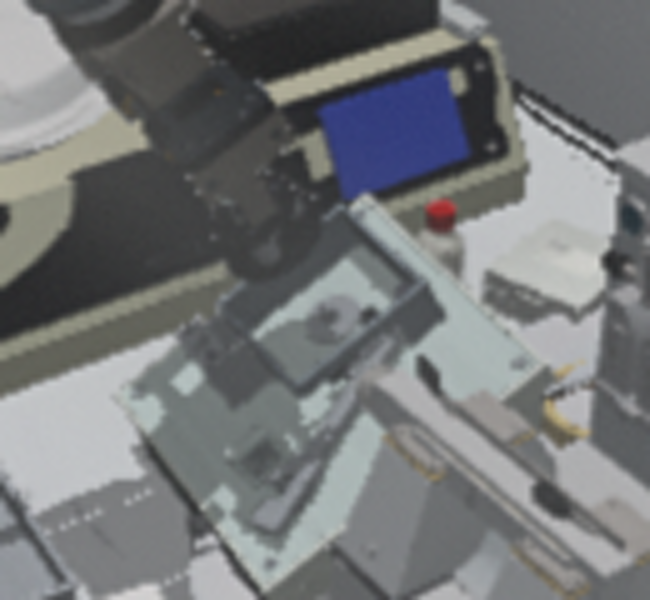

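View pics/w16.png

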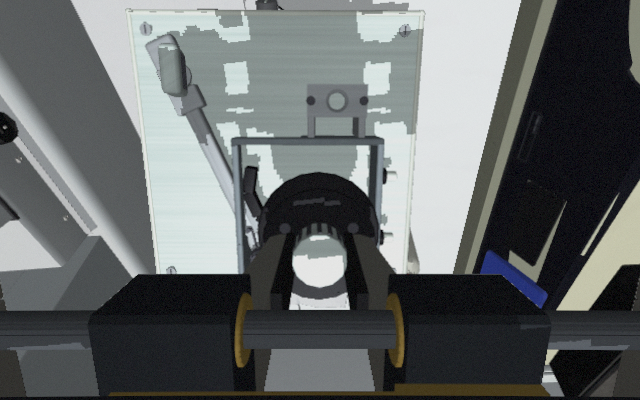

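```bash
python3 - <<'E' 2>/dev/null
from h import *
from workcell import ctrl
v=datt(0);down=att(toolR([0,0,-1],D[:3,1]))
s=ctrl.state();ctrl.move_l((s['ee_pos']+[-.05,0,.05]).tolist(),velocity=.25,attitude=v)
ctrl.reach([.42,.009,.24],down)
ctrl.move_l([.400,.009,.14],velocity=.2,attitude=down)
ci=ctrl.camera_info("wrist");np.save("w17.npy",ci,allow_pickle=True);cv2.imwrite("pics/w17.png",ctrl.read_camera("wrist"))
cv2.imwrite("pics/s17.png",cv2.resize(ctrl.read_camera("scene")[150:290,210:370],None,fx=4.2,fy=4.2,interpolation=cv2.INTER_CUBIC))
print(ctrl.state()['time_s'])
E
```

```text
30.7083
```

View pics/w17.png

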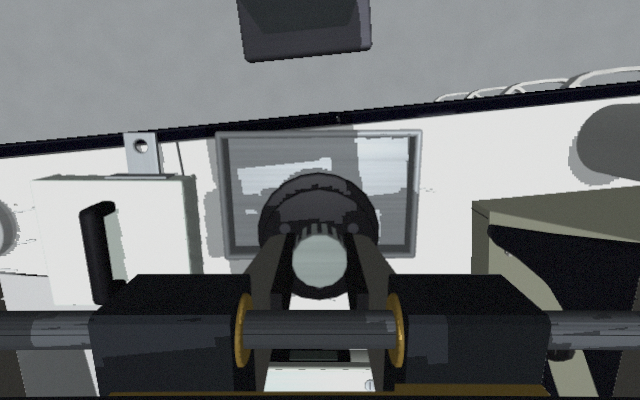

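View pics/s17.png

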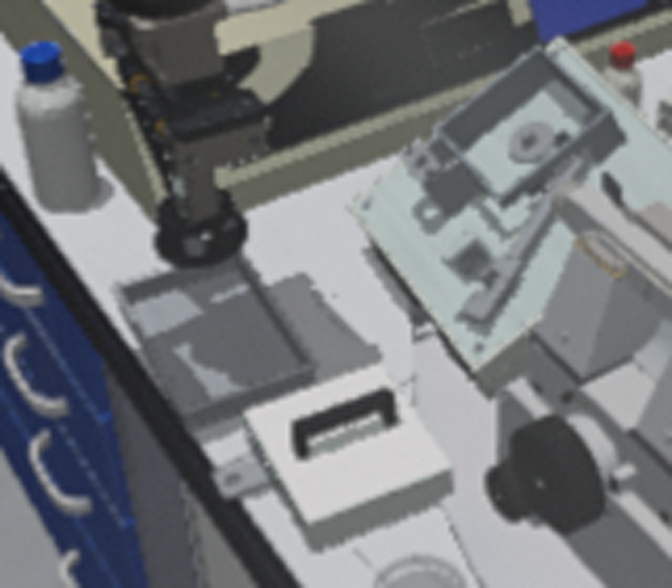

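Tray rim corners in the wrist view are about (217,133), (422,130), (414,256) and (225,258). I'll unproject them.

```bash
python3 - <<'E' 2>/dev/null
from h import *
ci=np.load("w17.npy",allow_pickle=True).item()
c=unproj(ci,[[217,133],[422,130],[414,256],[225,258]],.022);print(c.round(3),c.mean(0))
E
```

```text
[[ 0.341 -0.066  0.022]
 [ 0.355  0.096  0.022]
 [ 0.461  0.087  0.022]
 [ 0.447 -0.076  0.022]] [0.40113973 0.01034019 0.022     ]
```

```bash
python3 - <<'E' 2>/dev/null
from h import *
from workcell import ctrl
down=att(toolR([0,0,-1],D[:3,1]))
# rotor hub sits ~ +1.5mm along tool z (deck x) from TCP
ctrl.move_l([.3995,.0095,.06],velocity=.15,attitude=down)
r=ctrl.move_l([.3995,.0095,.030],velocity=.04,attitude=down,f_stop=4);s=ctrl.state();print(r,s['ee_pos'],s['contact_force'].round(2))
cv2.imwrite("pics/s18.png",cv2.resize(ctrl.read_camera("scene")[150:290,210:370],None,fx=4.2,fy=4.2,interpolation=cv2.INTER_CUBIC))
E
```

```text
True [0.40027934 0.00937365 0.03600693] [ 1.45 -1.31  4.34]
```

View pics/s18.png

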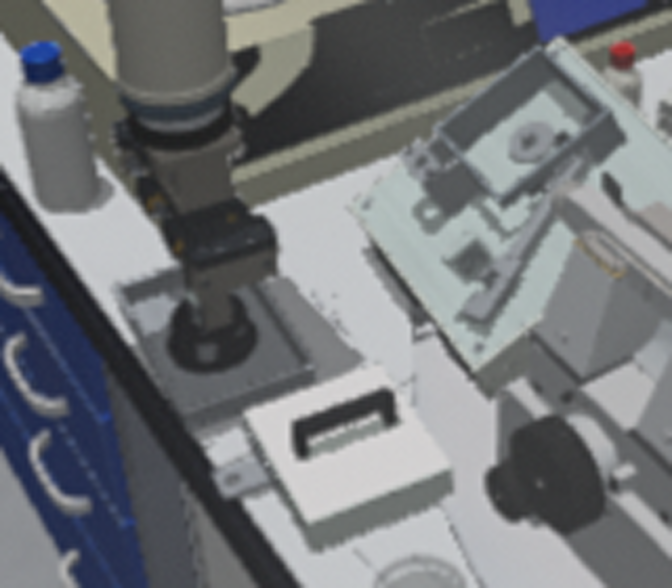

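```bash
python3 - <<'E' 2>/dev/null
from h import *
from workcell import ctrl
down=att(toolR([0,0,-1],D[:3,1]))
ctrl.set_gripper(.05)
s=ctrl.state();p=s['ee_pos'].copy();p[2]=.11;ctrl.move_l(p.tolist(),velocity=.1,attitude=down)
ctrl.move_l([.40,-.02,.27],velocity=.25,attitude=down)
ctrl.hold(.2)
ci=ctrl.camera_info("wrist");np.save("w19.npy",ci,allow_pickle=True);im=ctrl.read_camera("wrist");cv2.imwrite("pics/w19.png",im)
cv2.imwrite("pics/s19.png",cv2.resize(ctrl.read_camera("scene")[150:290,210:370],None,fx=4.2,fy=4.2,interpolation=cv2.INTER_CUBIC))
print(ctrl.state()['time_s'])
E
```

```text
34.5583
```

View pics/w19.png

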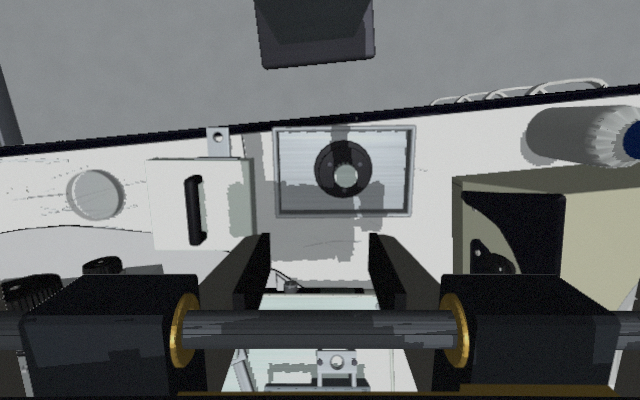

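View pics/s19.png

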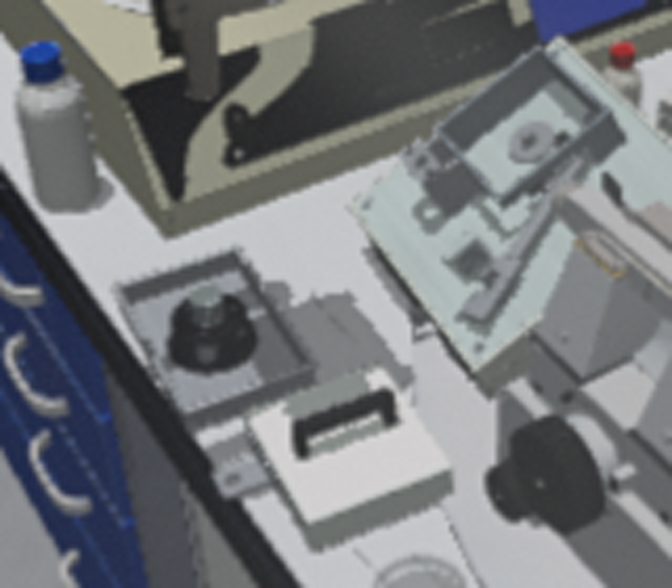

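The head stands upright near the middle of the tray, and the lid lies flat. One last look at the pin and lever before handing in.

```bash
python3 - <<'E' 2>/dev/null
from h import *
from workcell import ctrl
ctrl.reach(dk(-95,-50,150),datt(0));ctrl.hold(.2)
ci=ctrl.camera_info("wrist");im=ctrl.read_camera("wrist")
x0,y0,x1,y1=200,130,400,280
a=cv2.resize(im[y0:y1,x0:x1],None,fx=4,fy=4,interpolation=cv2.INTER_CUBIC)
for ang,col in((.33,(0,0,255)),(.40,(0,255,0))):
    c,s=np.cos(ang),np.sin(ang)
    # lever end outline at rest about pivot, z=18
    P=[];
    for x,y in((-105,-19),(-105,-41),(-50,-41),(-50,-19)):
        dx,dy=x-72,y+30;P.append(dk(72+c*dx-s*dy,-30+s*dx+c*dy,18))
    cv2.polylines(a,[((proj(ci,np.array(P))-[x0,y0])*4).astype(np.int32)],True,col,1)
cv2.imwrite("pics/w20.png",a);s=ctrl.state();print(s['time_s'],s['contact_force'].round(2))
E
```

```text
35.5833 [-0.04  1.13 -0.88]
```

View pics/w20.png

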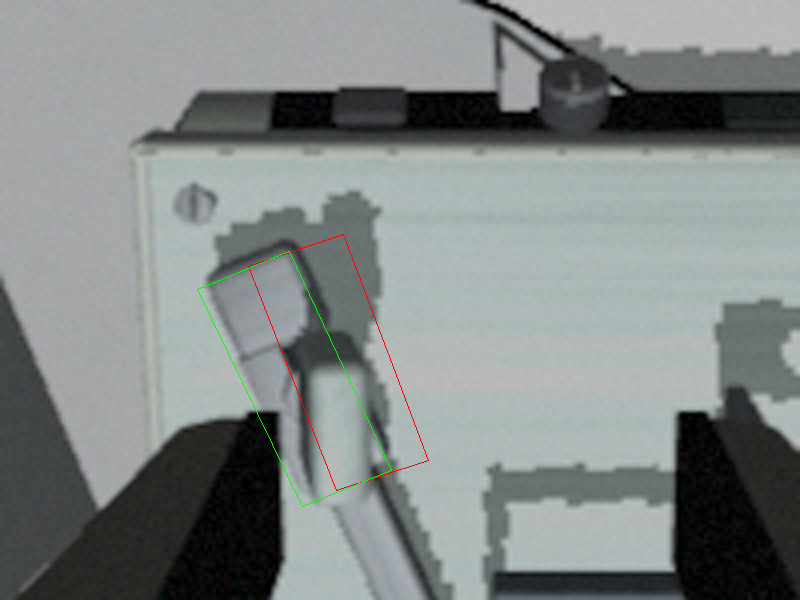

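The lever end lies just inside the green 0.40 rad outline, at about 0.38–0.39. That is well past the red 0.33 outline, and the pin stands in its notch.

```bash
python3 - <<'E'
from workcell import ctrl
print(ctrl.finish_job(),ctrl.state()['time_s'])
E
```

```text
the job is handed in; nothing more can be done
the job is handed in; nothing more can be done
```

I drew the pin, pushed the lever back with it, and dropped it into the lock hole. The lid then came off and went on the bench, the roller head went into the tray, and I handed the job in at about 36 s of the 67 s allowed. No verdict was reported.

**Last checks:**
- **Pin and lever:** the lever looks held at about 0.38–0.39 rad by comparing outlines in the picture, against the 0.33 needed. The pin stands in the lock hole. I took it to be about 17 mm deep from where the gripper released it, not from a measurement.
- **Lid:** it lies flat and right way up on the bench between the tray and the dish, roughly 0.24 m from the deck's origin. Its tongue reaches slightly past the bench's front edge.
- **Roller head:** it stands upright near the middle of the tray, which still looks level.
- **Bystanders:** the bottles and dish look undisturbed. I did not look closely at the screwdriver at the end, but nothing went near it.
- **Robot:** the gripper was clear of everything when I handed in.

**What disagreed:**
- **Pin going in:** it met the side of the lock hole on the first try, and shifting it about 1–1.5 mm to the right cleared it. After release it leaned left about 0.2 rad by one picture.
- **Hub position:** on the drive, the roller head's hub measured about 2 mm off its stated position in both deck directions. I allowed for that in the grasp, and the head lifted off with only its weight on the wrist.

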